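# Clear the stuck stamps and shut the stamp chest

### The arm

A 6-joint arm with a two-finger parallel gripper is mounted at the origin on the work surface. World frame = base frame: x ahead of the robot, y to its left, z up, the work surface at z = 0. Lengths are in m, angles in degrees, forces in N, time in s.
With the tool pointing down it reaches from about 0.25 to 0.725 m from the base axis. Payload 9.7 kg.
Tool frame: the origin (TCP) lies at the very end of the fingers, on their centre line; the grasp point (between the pads) lies 19 mm behind it; z points along the fingers, y is the line along which they close (so a half turn about z gives the same grasp; the last joint's range is limited). The gripper opens to 85 mm and grips with 20 to 120 N. Pads are 22 mm wide; open, the fingers measure 114 mm over their backs; the gripper's body (76 mm by 85 mm) begins 54 mm behind the grasp point. The pads swing forward as they close: fully open they stand 13 mm farther back than shut.
Start: joints at [76.433, 4.979, 10.078, 95.1, 0, 90], TCP at [0.129, 0.535, 0.231] pointing down, gripper open.
Joint ranges: [-179.16, 179.16], [-48.56, 103.87], [-65.8, 70.77], [-126.05, 130.52], [-82.76, 87.17], [-180, 180]. Speed limits (degrees/s): [127.2, 127.2, 147.25, 180, 180, 180].

### API

Orientations are given as [roll, pitch, yaw] about the fixed x, y, z axes, in that order (R = Rz(yaw) Ry(pitch) Rx(roll)).
In Python, from workcell import telemetry, optics, workorder gives the robot as it stands.
- The arm moves only by the shell command python3 -m handwheel 'ROWS' [FORCE]. ROWS is JSON, a list of rows, each an object of numbers: "tx", "ty", "tz": the shift along the tool's x, y, z in m; "ax", "ay", "az": the turn, a rotation vector about the tool's x, y, z in degrees; "jaw": the gripper command: -1 is shut, 1 is fully open, values between are in proportion. A call has exactly 10 rows; each row shifts and turns the commanded pose from where the row before left it, along the tool's axes as they then stand; what a row does not reach is not made up. A row lasts 1/8 s, in which the tool goes at most 62.5 mm and 10.7 degrees, less where a joint would pass 70% of its speed; a pose out of reach is approached as far as the arm can. A call is refused whole if a number of a shift passes 0.0625 or a number of a turn 10.7, either way. A call with a gripper value outside its range is refused whole. The fingers move at their own pace and stop on an object; FORCE is the grip in N (left out, the last holds). Time passes only in rows, so rows that do not move let the fingers close, or fill a call up. It gives the time, the measured TCP pose, the force, the opening and the grip force at its end, in the units of the state.
- telemetry.get_obs(): the state, without advancing time (a new reading comes with each control period).
- optics.camera(name): name is "scene" or "top"; returns a dict with "color" (480x640x3 uint8, red, green, blue), "K" (3x3 intrinsics, pixels), "extrinsics" (4x4, takes a point from camera to world coordinates). Camera axes: x right, y down, z forward; pixel columns grow to the right and rows downward; lengths in m; the calibration is good to about 2 mm. A picture is of the moment at which its call begins. There is no depth.
- workorder.job_done(): hands the job in; it is judged then, once.
The state is a dict: "time": time; "q": joint angles; "qd": joint speeds; "joint_efforts": joint torques, N m; "ee_pos": TCP position; "tcp_rot": TCP orientation; "wrist_force": force on the tool from outside, world axes, zero at the start; "torque": the same for the moment, N m; "opening": finger opening in m; "grasp_force": force on a finger pad.
Only numpy, scipy, OpenCV 4.12 (cv2) and the standard library are available. Lean on these libraries where they do the work, as an engineer would, in place of code of your own. Each camera call takes 0.05 s, during which the arm holds its last target. There are 200 camera calls.

### The job

Push every stamp block that is stuck in the rack all the way out onto the ledge, from behind, through its access hole, with the push rod and not with the fingers. When they are all out, stand or lay them all in the big bay of the open chest; then press the lid stay at its knee to break it and lower the lid until it is fully shut. Leave the push rod lying flat on the rack's cork mat, and do not disturb the glasses or the paper tube.

Things in the scene. Friction and masses are not known exactly. Their poses are not given: they have to be found in the camera images.
- rack: Fixed plywood stamp rack, 238 mm wide; place and yaw vary. Origin at bench level under the middle of its row of 4 pockets; unturned, x points away from the robot, y left, z up. Pockets at y -87, -29, +29, +87 mm, each spanning x -23..+23 mm, open to -x, floor at z 20 mm. Back plate x +23..+31 mm with a 22 mm square access hole behind each pocket, at its y, centre z 40 mm. Pockets may be empty.
- ledge (a point): On the rack's flat bare ledge in front of the pockets, rack x -64, y 0, z 20 mm. The ledge runs over rack x -23..-105 mm. Over the pockets, two steel straps (tops 67 mm high, undersides 62 mm) run across. A leaf spring in each pocket pinches the stamp, so that sliding it takes 5 to 20 N.
- mat (a point): Middle of the top of the cork mat, part of the rack, 3 mm thick, lying on the bench behind the back plate: rack x +50..+150, y -110..+110 mm.
- chest: Fixed plywood stamp chest, 166 mm (x) by 222 mm (y), rim 110 mm high; place and yaw vary. Origin at bench level under its middle; unturned, x points away from the robot, y left. The lid is hinged along the rim at x = +83 mm; the folding stay is outside the +y wall. Beside the big bay, at +y, a narrow bay holds a fixed ink pad.
- bay (a point): Middle of the floor of the chest's big bay, 60 mm above the bench, 50 mm below the rim. The bay spans chest x -75..+75 mm and y -103..+47 mm (this point is at x 0, y -28 mm); axes as the chest's.
- lid (a joint): Lid angle: 0 = standing open (leaning 10 degrees back past upright), grows as it closes, 1.745 = shut. The lid is a flat board 166 mm long from the hinge, 222 mm wide and 10 mm thick. The hinge is stiff (0.45 N m of friction): the lid stays where it is left. While the stay is locked it cannot be lowered.
- lid_hinge (a point): Middle of the hinge line, at the chest's +x rim, 110 mm above the bench. The line is parallel to the chest's y axis.
- lid_lip (a point): Middle of the lid's free edge, on the outer face (uppermost when shut, turned away from the robot when open). 166 mm from the hinge.
- knee_pad (a point): Centre of the black press pad at the knee of the stay: a round stub of 20 mm diameter and 24 mm length, lying along the chest's y axis and sticking out sideways at the +y side of the chest; locked, it is 41 mm above the rim, 56 mm nearer the robot than the hinge. Pressed, it goes down and away from the robot (3 mm away per 4 mm down); a few newtons break it. The links are 89 mm long.
- stay_up (a joint): Fold of the knee: 0 = locked straight (just over centre), grows as the knee is pressed down; broken from 0.2 rad on. About 2.8 with the lid shut.
- rod_c (a point): Push rod, centre of its handle. Handle: beech, 80 mm long (x -40..+40 mm from here), 34 by 34 mm square. A 12 mm round steel shaft runs on along the handle's axis, x +40..+115 mm; the tip is at +x. It starts lying on the cork mat, 120 g. The handle cannot pass the access hole, so with the handle against the back plate the shaft has gone in by 75 mm and the stamp is fully out.
- glass1: Whisky glass, 80 mm wide, 90 mm tall, origin under its middle; bystander.
- glass2: Whisky glass like the other; bystander.
- tube: Kraft paper tube, 80 mm wide, 105 mm tall, origin under its middle; bystander.
- stamp1_c (a point): Stamp block, beech with a black rubber foot, 40 mm (x) by 32 mm (y) by 40 mm (z); the point is its centre. It starts pinched in a pocket, its back against the back plate (centre 3 mm behind the pocket's middle, 40 mm above the bench), 35 to 70 g; absent in some starts.
- stamp2_c (a point): Stamp block, beech with a black rubber foot, 40 mm (x) by 32 mm (y) by 40 mm (z); the point is its centre. It starts pinched in a pocket, its back against the back plate (centre 3 mm behind the pocket's middle, 40 mm above the bench), 35 to 70 g; absent in some starts.
- stamp3_c (a point): Stamp block, beech with a black rubber foot, 40 mm (x) by 32 mm (y) by 40 mm (z); the point is its centre. It starts pinched in a pocket, its back against the back plate (centre 3 mm behind the pocket's middle, 40 mm above the bench), 35 to 70 g; absent in some starts.
- stamp4_c (a point): Stamp block, beech with a black rubber foot, 40 mm (x) by 32 mm (y) by 40 mm (z); the point is its centre. It starts pinched in a pocket, its back against the back plate (centre 3 mm behind the pocket's middle, 40 mm above the bench), 35 to 70 g; absent in some starts.
Mind the look-alikes: they are no part of the job. What is shaped like the part that bears stamp1_c but pink, purple or yellow is not meant.

How it is judged:
By the outcome, as a careful person would: the job done as asked, in the order asked, and still so for the second after the job is handed in, with the robot touching nothing.
Of stamp1, stamp2, stamp3, stamp4 only 2 to 4 are there at a start; the rules pass over those that are not, and their reading is None.
At some moment in a run one of rod may be knocked a few centimetres aside while the robot is not near it.
Once in a run the grip may slacken for a moment while it holds something.
It also fails if it takes over 210 s, if anything falls off the work surface, if the arm or the gripper's body presses on something with over 40 N, if the wrist force passes 120 N, or if a joint passes its speed limit or range.

## Working session

There is one attempt and no reset: what is moved stays moved. The work goes in short steps, Python scripts to look and compute and a shell command to move; the robot and the scene stay as the last step left them, time stands still between calls to the robot, and variables do not carry over. Pictures are saved under pics/ and viewed, at most 14 in all, crops included, and the job is handed in when it is done.

```bash
mkdir -p pics; ls
python3 - <<'E'
from workcell import telemetry, optics
import cv2
print(telemetry.get_obs())
for n in("scene","top"):
    c=optics.camera(n); cv2.imwrite(f"pics/{n}0.png",c["color"][:,:,::-1]); print(n,c["K"].tolist(),c["extrinsics"].round(4).tolist())
E
```

```text
pics
{'time': 0.0, 'q': array([7.64307049e+01, 5.01090588e+00, 1.00337453e+01, 9.50998223e+01,
       4.48959285e-04, 9.00006997e+01]), 'qd': array([-0.08879043, -0.09716114,  0.04594115, -0.02878951, -0.02287581,
        0.13528406]), 'joint_efforts': array([ 2.56530820e-04, -5.20391142e+01,  4.64804471e+01,  1.62470917e-02,
        1.49394396e-05, -2.96228876e-06]), 'ee_pos': array([0.12898414, 0.53441895, 0.23057859]), 'tcp_rot': array([-1.79923017e+02, -4.48018807e-04,  1.66430005e+02]), 'wrist_force': array([ 0.18157282, -0.70285536, -0.09681781]), 'torque': array([-0.02151255, -0.01141038,  0.01374047]), 'grasp_force': 0.0, 'opening': 0.08572774328624157}
scene [[484.2359303930926, 0.0, 310.6541078162968], [0.0, 484.2359303930926, 248.65076474621503], [0.0, 0.0, 1.0]] [[-0.8285, 0.4701, -0.3044, 0.8637], [0.5599, 0.6831, -0.469, 0.5145], [-0.0125, -0.5589, -0.8291, 1.031], [0.0, 0.0, 0.0, 1.0]]
top [[560.5132981968552, 0.0, 318.48892516773424], [0.0, 560.5132981968552, 242.92181478544563], [0.0, 0.0, 1.0]] [[0.0103, -0.9968, 0.0791, 0.4626], [-0.9996, -0.0122, -0.0243, 0.0309], [0.0252, -0.0788, -0.9966, 1.096], [0.0, 0.0, 0.0, 1.0]]
```

View pics/top0.png

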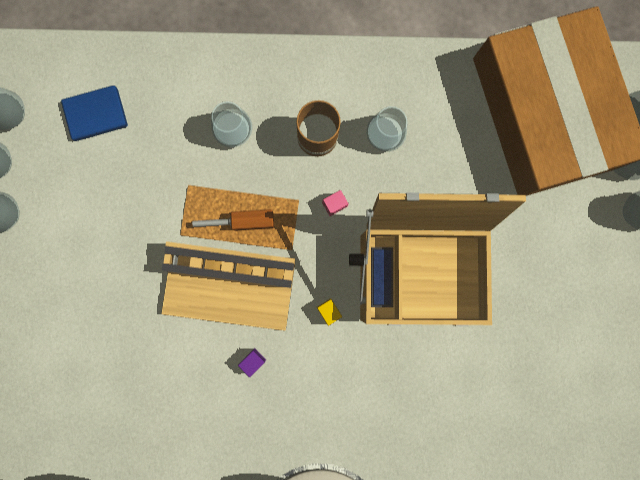

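View pics/scene0.png

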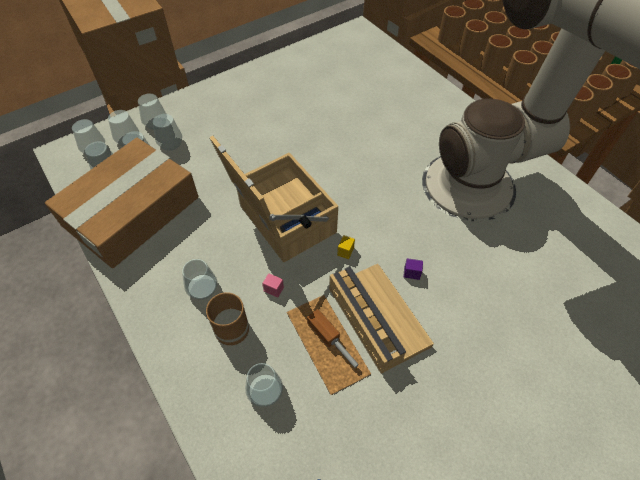

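Run:
```python
import cv2,numpy as np
a=cv2.imread("pics/top0.png")[180:335,150:310]; b=cv2.imread("pics/scene0.png")[255:400,280:440]
f=lambda i:cv2.resize(i,(800,int(i.shape[0]*5)),interpolation=cv2.INTER_CUBIC)
cv2.imwrite("pics/ca.png",f(a)[:600]);cv2.imwrite("pics/cb.png",f(b)[:600])
```

```text
(no output)
```

View pics/ca.png

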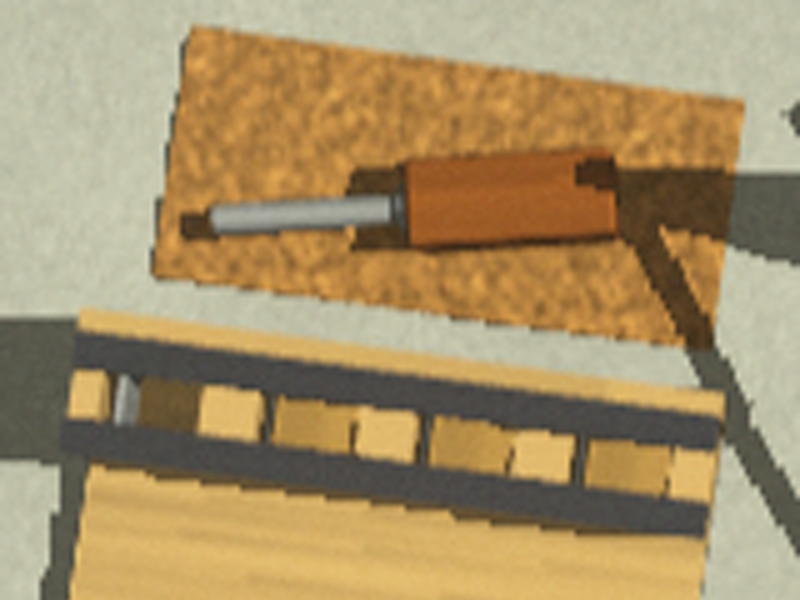

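View pics/cb.png

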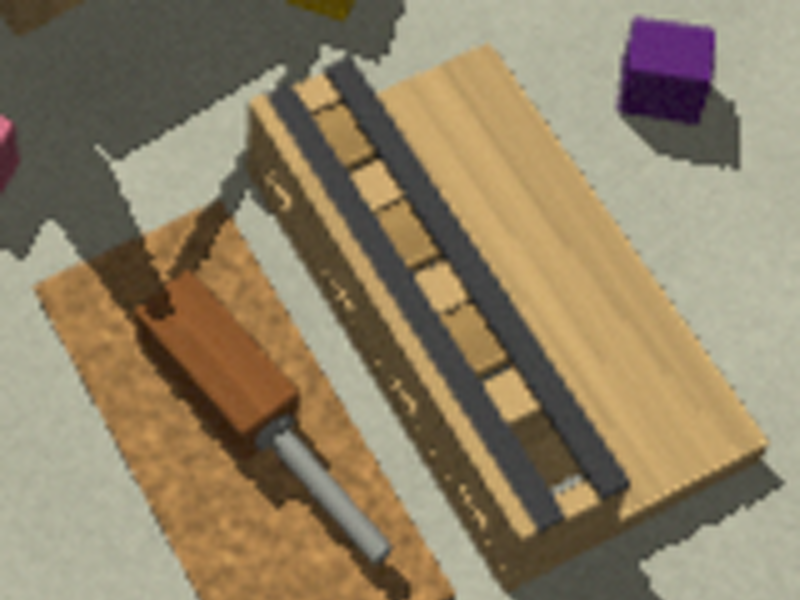

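```bash
cat > h.py <<'E'
import numpy as np, cv2
from scipy.spatial.transform import Rotation as R
CAM={"scene":(np.array([[484.2359,0,310.6541],[0,484.2359,248.6508],[0,0,1]]),np.array([[-0.8285,0.4701,-0.3044,0.8637],[0.5599,0.6831,-0.469,0.5145],[-0.0125,-0.5589,-0.8291,1.031]])),
"top":(np.array([[560.5133,0,318.4889],[0,560.5133,242.9218],[0,0,1]]),np.array([[0.0103,-0.9968,0.0791,0.4626],[-0.9996,-0.0122,-0.0243,0.0309],[0.0252,-0.0788,-0.9966,1.096]]))}
def ray(n,p):
    K,E=CAM[n]; d=E[:,:3]@np.linalg.solve(K,[p[0],p[1],1.]); return E[:,3],d/np.linalg.norm(d)
def plane(n,p,z):
    o,d=ray(n,p); return o+d*(z-o[2])/d[2]
def tri(pt,ps):
    (a,u),(b,v)=ray("top",pt),ray("scene",ps)
    s,t=np.linalg.lstsq(np.c_[u,-v],b-a,rcond=None)[0]; A,B=a+s*u,b+t*v
    return (A+B)/2,np.linalg.norm(A-B)
def proj(n,P):
    K,E=CAM[n]; q=K@(E[:,:3].T@(np.array(P)-E[:,3])); return q[:2]/q[2]
def snap(n,f):
    from workcell import optics
    im=optics.camera(n)["color"][:,:,::-1].copy(); cv2.imwrite(f"pics/{f}.png",im); return im
def crop(f,x,y,w,h,s,o):
    im=cv2.imread(f"pics/{f}.png")[y:y+h,x:x+w]; cv2.imwrite(f"pics/{o}.png",cv2.resize(im,None,fx=s,fy=s,interpolation=cv2.INTER_CUBIC))
E
python3 - <<'E'
from h import *
T=lambda x,y:(150+(x-2)/5,180+(y-2)/5); S=lambda x,y:(280+(x-2)/5,255+(y-2)/5)
np.set_printoptions(precision=4,suppress=True)
for n,a,b in [("rearstrap +y",(75,335),(540,530)),("rearstrap -y",(722,418),(273,95)),("frontstrap +y",(62,450),(630,487)),("frontstrap -y",(705,537),(347,55)),
 ("plate +y",(78,308),(517,540)),("plate -y",(725,393),(250,100)),("mat NE",(743,102),(38,290)),("mat SE",(712,348),(228,203)),
 ("rod tip",(213,219),(378,553)),("hnd top tipL",(408,163),(245,408)),("hnd top tipR",(412,243),(297,385)),("hnd endL",(612,150),(138,312)),("hnd endR",(617,233),(190,275))]:
    print(n,*tri(T(*a),S(*b)))
print("ledge",plane("top",(162,315.5),.02),plane("top",(286,329),.02),plane("scene",S(490,43),.02),plane("scene",S(768,443),.02))
for c in [(190,27),(743,102),(712,348),(153,276)]: print("mat",plane("top",T(*c),.003))
a=cv2.imread("pics/top0.png")[185:330,345:535]; b=cv2.imread("pics/scene0.png")[130:260,205:345]
a=cv2.resize(a,None,fx=4,fy=4,interpolation=cv2.INTER_CUBIC);b=cv2.resize(b,None,fx=4,fy=4,interpolation=cv2.INTER_CUBIC)
cv2.imwrite("pics/cc.png",a);cv2.imwrite("pics/cd.png",b)
E
```

```text
rearstrap +y [0.5337 0.2894 0.0607] 0.0020558707744508823
rearstrap -y [0.5041 0.0527 0.0606] 0.006837705192546435
frontstrap +y [0.4905 0.2945 0.0577] 0.004827936327122514
frontstrap -y [0.4618 0.0569 0.0627] 0.002644897447595117
plate +y [0.5441 0.288  0.0615] 0.0007625073357469272
plate -y [0.5142 0.0508 0.0628] 0.004097543107733974
mat NE [ 0.6331  0.0466 -0.0057] 0.004575153473116044
mat SE [ 0.5338  0.0587 -0.0043] 0.008240408195134797
rod tip [0.5828 0.2484 0.0171] 0.00045191819810641446
hnd top tipL [0.6006 0.1706 0.0481] 0.0026756697760978903
hnd top tipR [0.5717 0.1702 0.0352] 0.002750880489357364
hnd endL [0.6087 0.0963 0.0265] 0.004814879206821408
hnd endR [0.5774 0.0936 0.0242] 0.003717852813607881
ledge [0.4065 0.2996 0.02  ] [0.3832 0.0647 0.02  ] [0.3809 0.0719 0.02  ] [0.4102 0.3062 0.02  ]
mat [0.6601 0.2622 0.003 ]
mat [0.6335 0.045  0.003 ]
mat [0.5364 0.0559 0.003 ]
mat [0.5619 0.2737 0.003 ]
```

View pics/cc.png

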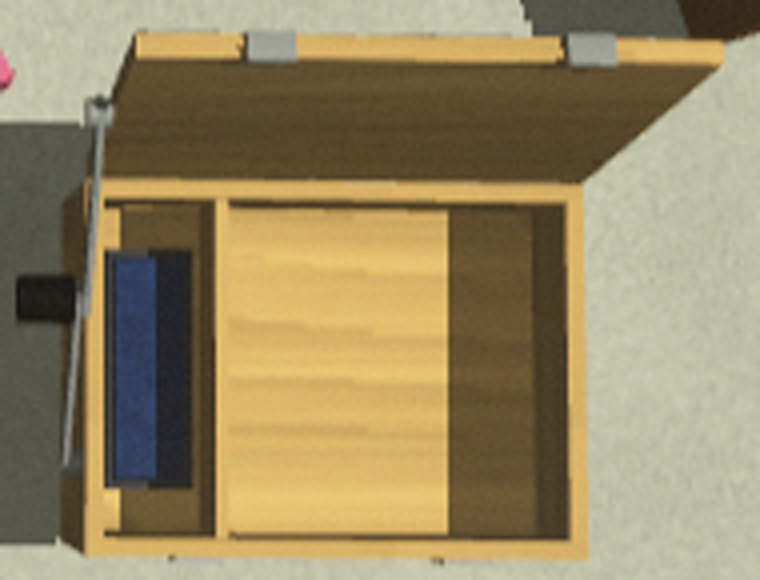

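View pics/cd.png

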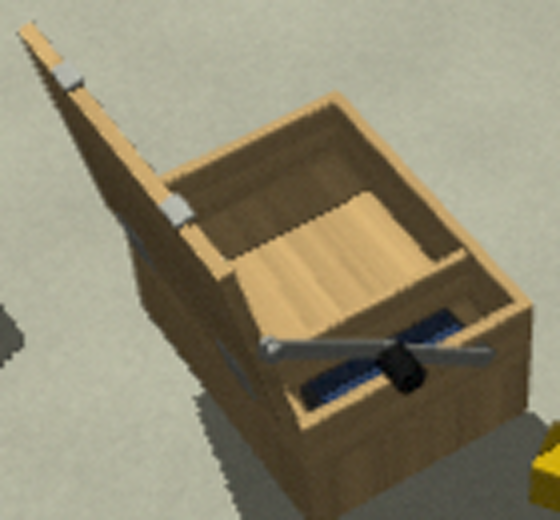

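Run:
```python
from h import *
np.set_printoptions(precision=4,suppress=True)
T=lambda x,y:(150+(x-2)/5,180+(y-2)/5)
h=[plane("top",T(*c),.037) for c in [(408,163),(412,243),(612,150),(617,233)]]
print("handle",*h,"c",np.mean(h,0)); print("tip",plane("top",T(213,219),.020))
d=(h[0]+h[1]-h[2]-h[3])/2; print("ang",np.degrees(np.arctan2(d[1],d[0])))
C=lambda x,y:(345+(x-1.5)/4,185+(y-1.5)/4); D=lambda x,y:(205+(x-1.5)/4,130+(y-1.5)/4)
r=[plane("top",C(*c),.110) for c in [(85,553),(587,555),(583,185),(88,180)]]
print("rim",*r,"c",np.mean(r,0))
print("knee",*tri(C(45,298),D(402,368)))
print("rimFL tri",*tri(C(85,553),D(533,303)),"bay divider front",*tri(C(222,535),D(465,255)))
print("lip",*tri(C(137,33),D(235,272)),*tri(C(722,43),D(28,22)))
print("carton",*tri((530,192),(197,183)),*tri((490,38),(105,248)))
print("bayfloor tri (shadow corner)",*tri(C(448,210),D(368,195)),*tri(C(448,535),D(437,258)))
for n,c in [("g1",(231,127)),("tube",(318,128)),("g2",(387,131))]: print(n,plane("top",c,.05))
```

```text
handle [0.6031 0.1713 0.037 ] [0.5726 0.1691 0.037 ] [0.6091 0.0941 0.037 ] [0.5774 0.0917 0.037 ] c [0.5905 0.1315 0.037 ]
tip [0.5826 0.2476 0.02  ]
ang 94.01700403081573
rim [ 0.4016 -0.0775  0.11  ] [ 0.4027 -0.2987  0.11  ] [ 0.5662 -0.2993  0.11  ] [ 0.5655 -0.0782  0.11  ] c [ 0.484  -0.1884  0.11  ]
knee [ 0.5097 -0.0548  0.1485] 0.0034779794853382028
rimFL tri [ 0.4001 -0.0765  0.1084] 0.0035782399446816562 bay divider front [ 0.4079 -0.1383  0.099 ] 0.003794601737941534
lip [ 0.5991 -0.0745  0.2758] 0.010411064462007673 [ 0.6    -0.2939  0.2776] 0.006006627290341436
carton [ 0.642  -0.3892  0.058 ] 0.011049704202323452 [ 0.9236 -0.3049  0.0879] 0.017562831346407924
bayfloor tri (shadow corner) [ 0.5102 -0.17    0.2149] 0.10181143498483466 [ 0.384  -0.2521 -0.0205] 0.05690174093664513
g1 [0.764  0.1736 0.05  ]
tube [0.765  0.0086 0.05  ]
g2 [ 0.7615 -0.1232  0.05  ]
```

```bash
cat >> h.py <<'E'
def need(x,y,z,ya):
    """tool-frame shift to world target TCP, and az to make tool y point at angle ya (tool down)"""
    from workcell import telemetry
    o=telemetry.get_obs(); r=R.from_euler("xyz",o["tcp_rot"],degrees=True)
    t=r.inv().apply(np.array([x,y,z])-o["ee_pos"])*1000
    yv=r.apply([0,1,0]); a=np.degrees(np.arctan2(yv[1],yv[0])); e=(a-ya+90)%180-90
    print("t=%.1f pos %s rot %s shift mm %s az %.2f | F %s open %.4f grip %.0f q6 %.0f"%(o["time"],o["ee_pos"].round(4),o["tcp_rot"].round(1),t.round(1),e,o["wrist_force"].round(1),o["opening"],o["grasp_force"],o["q"][5]))
E
python3 -m handwheel '[{"tx":-0.05395,"ty":-0.0272,"jaw":0.41},{"tx":-0.05395,"ty":-0.0272},{"tx":-0.05395,"ty":-0.0272},{"tx":-0.05395,"ty":-0.0272},{"tx":-0.05395,"ty":-0.0272},{"tx":-0.05395,"ty":-0.0272},{"tx":-0.05395,"ty":-0.0272},{"tx":-0.05395,"ty":-0.0272},{"tx":-0.05395,"ty":-0.0272},{"tx":-0.05395,"ty":-0.0272}]' 40
python3 -m handwheel '[{"az":10.3,"jaw":0.41},{"az":10.3},{"az":10.3},{"az":10.3},{"az":10.3},{"az":10.3},{"az":10.3},{},{},{}]'
python3 -c "
from h import *
need(.5897,.1435,.04,4)
snap('top','t1')"
```

```text
t=0.1 pos [0.129  0.5345 0.2306] rot [-179.9    0.   166.4] shift mm [-539.6 -271.7  191. ] az 72.43 | F [-0.3  1.1 -0.1] open 0.0854 grip 0 q6 90$[0]: bad value
$[0]: bad value
```

```bash
python3 -m handwheel '[{"tx":0,"ty":0,"tz":0,"ax":0,"ay":0,"az":0,"jaw":0.41},{},{},{},{},{},{},{},{},{}]' 40; python3 -m handwheel --help
```

```text
$[1]: bad value
invalid input: not JSON, or not a number
```

```bash
python3 -m handwheel '[{"tx":-0.05395,"ty":-0.0272,"tz":0,"ax":0,"ay":0,"az":0,"jaw":0.41},{"tx":-0.05395,"ty":-0.0272,"tz":0,"ax":0,"ay":0,"az":0,"jaw":0.41},{"tx":-0.05395,"ty":-0.0272,"tz":0,"ax":0,"ay":0,"az":0,"jaw":0.41},{"tx":-0.05395,"ty":-0.0272,"tz":0,"ax":0,"ay":0,"az":0,"jaw":0.41},{"tx":-0.05395,"ty":-0.0272,"tz":0,"ax":0,"ay":0,"az":0,"jaw":0.41},{"tx":-0.05395,"ty":-0.0272,"tz":0,"ax":0,"ay":0,"az":0,"jaw":0.41},{"tx":-0.05395,"ty":-0.0272,"tz":0,"ax":0,"ay":0,"az":0,"jaw":0.41},{"tx":-0.05395,"ty":-0.0272,"tz":0,"ax":0,"ay":0,"az":0,"jaw":0.41},{"tx":-0.05395,"ty":-0.0272,"tz":0,"ax":0,"ay":0,"az":0,"jaw":0.41},{"tx":-0.05395,"ty":-0.0272,"tz":0,"ax":0,"ay":0,"az":0,"jaw":0.41}]' 40 && \
python3 -m handwheel '[{"tx":0,"ty":0,"tz":0,"ax":0,"ay":0,"az":10.3,"jaw":0.41},{"tx":0,"ty":0,"tz":0,"ax":0,"ay":0,"az":10.3,"jaw":0.41},{"tx":0,"ty":0,"tz":0,"ax":0,"ay":0,"az":10.3,"jaw":0.41},{"tx":0,"ty":0,"tz":0,"ax":0,"ay":0,"az":10.3,"jaw":0.41},{"tx":0,"ty":0,"tz":0,"ax":0,"ay":0,"az":10.3,"jaw":0.41},{"tx":0,"ty":0,"tz":0,"ax":0,"ay":0,"az":10.3,"jaw":0.41},{"tx":0,"ty":0,"tz":0,"ax":0,"ay":0,"az":10.3,"jaw":0.41},{"tx":0,"ty":0,"tz":0,"ax":0,"ay":0,"az":0,"jaw":0.41},{"tx":0,"ty":0,"tz":0,"ax":0,"ay":0,"az":0,"jaw":0.41},{"tx":0,"ty":0,"tz":0,"ax":0,"ay":0,"az":0,"jaw":0.41}]'
python3 -c "
from h import *
need(.5897,.1435,.10,4)
snap('scene','s1')"
```

```text
time: 1.4
ee_pos: [0.5909, 0.1421, 0.2311]
tcp_rot: [180.0, -0.0, 166.4]
wrist_force: [0.1, 0.8, -0.9]
opening: 0.0599
grasp_force: 0.0
time: 2.65
ee_pos: [0.5896, 0.1437, 0.2312]
tcp_rot: [-180.0, 0.0, 94.5]
wrist_force: [0.8, -0.4, -0.3]
opening: 0.0602
grasp_force: 0.0
t=2.6 pos [0.5896 0.1437 0.2312] rot [-180.     0.    94.5] shift mm [-2.000e-01  1.000e-01  1.312e+02] az 0.46 | F [ 0.8 -0.4 -0.3] open 0.0602 grip 0 q6 99
```

View pics/s1.png

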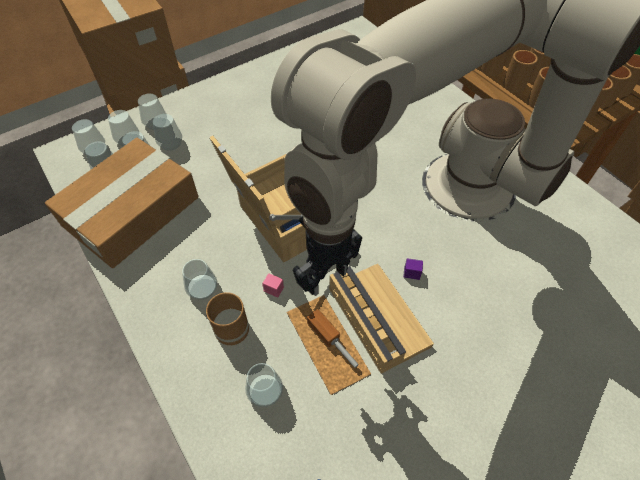

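```bash
python3 -m handwheel '[{"tx":0,"ty":0,"tz":0.03,"ax":0,"ay":0,"az":0.5,"jaw":0.41},{"tx":0,"ty":0,"tz":0.03,"ax":0,"ay":0,"az":0,"jaw":0.41},{"tx":0,"ty":0,"tz":0.03,"ax":0,"ay":0,"az":0,"jaw":0.41},{"tx":0,"ty":0,"tz":0.03,"ax":0,"ay":0,"az":0,"jaw":0.41},{"tx":0,"ty":0,"tz":0.03,"ax":0,"ay":0,"az":0,"jaw":0.41},{"tx":0,"ty":0,"tz":0.03,"ax":0,"ay":0,"az":0,"jaw":0.41},{"tx":0,"ty":0,"tz":0.02,"ax":0,"ay":0,"az":0,"jaw":0.41},{"tx":0,"ty":0,"tz":0.015,"ax":0,"ay":0,"az":0,"jaw":0.41},{"tx":0,"ty":0,"tz":0.01,"ax":0,"ay":0,"az":0,"jaw":0.41},{"tx":0,"ty":0,"tz":0.002,"ax":0,"ay":0,"az":0,"jaw":0.41}]' && \
python3 -m handwheel '[{"tx":0,"ty":0,"tz":0,"ax":0,"ay":0,"az":0,"jaw":-0.2},{"tx":0,"ty":0,"tz":0,"ax":0,"ay":0,"az":0,"jaw":-0.4},{"tx":0,"ty":0,"tz":0,"ax":0,"ay":0,"az":0,"jaw":-0.6},{"tx":0,"ty":0,"tz":0,"ax":0,"ay":0,"az":0,"jaw":-1},{"tx":0,"ty":0,"tz":0,"ax":0,"ay":0,"az":0,"jaw":-1},{"tx":0,"ty":0,"tz":0,"ax":0,"ay":0,"az":0,"jaw":-1},{"tx":0,"ty":0,"tz":0,"ax":0,"ay":0,"az":0,"jaw":-1},{"tx":0,"ty":0,"tz":0,"ax":0,"ay":0,"az":0,"jaw":-1},{"tx":0,"ty":0,"tz":0,"ax":0,"ay":0,"az":0,"jaw":-1},{"tx":0,"ty":0,"tz":0,"ax":0,"ay":0,"az":0,"jaw":-1}]' 110
python3 -c "
from h import *
need(.60,.1435,.10,83.1)"
```

```text
time: 3.95
ee_pos: [0.5914, 0.1437, 0.0047]
tcp_rot: [179.8, 0.0, 93.8]
wrist_force: [5.9, -1.1, 2.5]
opening: 0.0602
grasp_force: 0.0
time: 5.2
ee_pos: [0.5899, 0.1438, 0.005]
tcp_rot: [179.9, -0.0, 93.8]
wrist_force: [-0.1, 0.1, 5.9]
opening: 0.0329
grasp_force: 110.0
t=5.2 pos [0.5899 0.1438 0.005 ] rot [179.9  -0.   93.8] shift mm [ -1.   10.1 -95. ] az -79.26 | F [-0.1  0.1  5.9] open 0.0329 grip 110 q6 100
```

```bash
python3 -m handwheel '[{"tx":0,"ty":0,"tz":-0.005,"ax":0,"ay":0,"az":0,"jaw":-1},{"tx":0,"ty":0,"tz":-0.01,"ax":0,"ay":0,"az":0,"jaw":-1},{"tx":0,"ty":0,"tz":-0.015,"ax":0,"ay":0,"az":0,"jaw":-1},{"tx":0,"ty":0,"tz":-0.02,"ax":0,"ay":0,"az":0,"jaw":-1},{"tx":0,"ty":0,"tz":-0.02,"ax":0,"ay":0,"az":0,"jaw":-1},{"tx":0,"ty":0,"tz":-0.02,"ax":0,"ay":0,"az":0,"jaw":-1},{"tx":0,"ty":0.01,"tz":-0.01,"ax":0,"ay":0,"az":0,"jaw":-1},{"tx":0,"ty":0.015,"tz":0,"ax":0,"ay":0,"az":0,"jaw":-1},{"tx":0,"ty":0.015,"tz":0,"ax":0,"ay":0,"az":0,"jaw":-1},{"tx":0,"ty":0.01,"tz":0,"ax":0,"ay":0,"az":0,"jaw":-1}]' && \
python3 -m handwheel '[{"tx":0,"ty":0,"tz":0,"ax":0,"ay":0,"az":-5,"jaw":-1},{"tx":0,"ty":0,"tz":0,"ax":0,"ay":0,"az":-9,"jaw":-1},{"tx":0,"ty":0,"tz":0,"ax":0,"ay":0,"az":-9,"jaw":-1},{"tx":0,"ty":0,"tz":0,"ax":0,"ay":0,"az":-9,"jaw":-1},{"tx":0,"ty":0,"tz":0,"ax":0,"ay":0,"az":-9,"jaw":-1},{"tx":0,"ty":0,"tz":0,"ax":0,"ay":0,"az":-9,"jaw":-1},{"tx":0,"ty":0,"tz":0,"ax":0,"ay":0,"az":-9,"jaw":-1},{"tx":0,"ty":0,"tz":0,"ax":0,"ay":0,"az":-9,"jaw":-1},{"tx":0,"ty":0,"tz":0,"ax":0,"ay":0,"az":-7,"jaw":-1},{"tx":0,"ty":0,"tz":0,"ax":0,"ay":0,"az":-4.3,"jaw":-1}]'
python3 -c "
from h import *
need(.6435,.1838,.10,83.1)"
```

```text
time: 6.45
ee_pos: [0.6403, 0.1471, 0.1054]
tcp_rot: [179.9, -0.0, 93.8]
wrist_force: [-0.1, -0.6, -0.9]
opening: 0.033
grasp_force: 109.3
time: 7.7
ee_pos: [0.6396, 0.1471, 0.105]
tcp_rot: [180.0, 0.0, 173.3]
wrist_force: [-0.3, -0.2, -1.2]
opening: 0.0325
grasp_force: 109.0
t=7.7 pos [0.6396 0.1471 0.105 ] rot [180.    0.  173.3] shift mm [ 0.4 36.9  5. ] az 0.21 | F [-0.3 -0.2 -1.2] open 0.0325 grip 109 q6 20
```

```bash
python3 -m handwheel '[{"tx":-0.005,"ty":0.005,"tz":0.0,"ax":0,"ay":0,"az":0.2,"jaw":-1},{"tx":0,"ty":0.012,"tz":0,"ax":0,"ay":0,"az":0,"jaw":-1},{"tx":0,"ty":0.012,"tz":0,"ax":0,"ay":0,"az":0,"jaw":-1},{"tx":0,"ty":0.008,"tz":0.005,"ax":0,"ay":0,"az":0,"jaw":-1},{"tx":0,"ty":0,"tz":0.015,"ax":0,"ay":0,"az":0,"jaw":-1},{"tx":0,"ty":0,"tz":0.02,"ax":0,"ay":0,"az":0,"jaw":-1},{"tx":0,"ty":0,"tz":0.02,"ax":0,"ay":0,"az":0,"jaw":-1},{"tx":0,"ty":0,"tz":0.012,"ax":0,"ay":0,"az":0,"jaw":-1},{"tx":0,"ty":0,"tz":0.008,"ax":0,"ay":0,"az":0,"jaw":-1},{"tx":0,"ty":0,"tz":0,"ax":0,"ay":0,"az":0,"jaw":-1}]'
python3 -c "
from h import *
need(.6435,.1838,.025,83.1)
snap('top','t2');snap('scene','s2')
import numpy as np
a=cv2.imread('pics/t2.png')[140:300,150:300];b=cv2.imread('pics/s2.png')[250:410,270:420]
cv2.imwrite('pics/m2.png',cv2.resize(np.hstack([a,b]),None,fx=2.66,fy=2.66,interpolation=cv2.INTER_CUBIC))"
```

```text
time: 8.95
ee_pos: [0.6488, 0.183, 0.0238]
tcp_rot: [-180.0, -0.0, 172.9]
wrist_force: [0.7, 0.3, -1.1]
opening: 0.0327
grasp_force: 110.1
t=8.9 pos [0.6488 0.183  0.0238] rot [-180.    -0.   172.9] shift mm [ 5.4  0.2 -1.2] az -0.18 | F [ 0.7  0.3 -1.1] open 0.0327 grip 110 q6 23
```

View pics/m2.png

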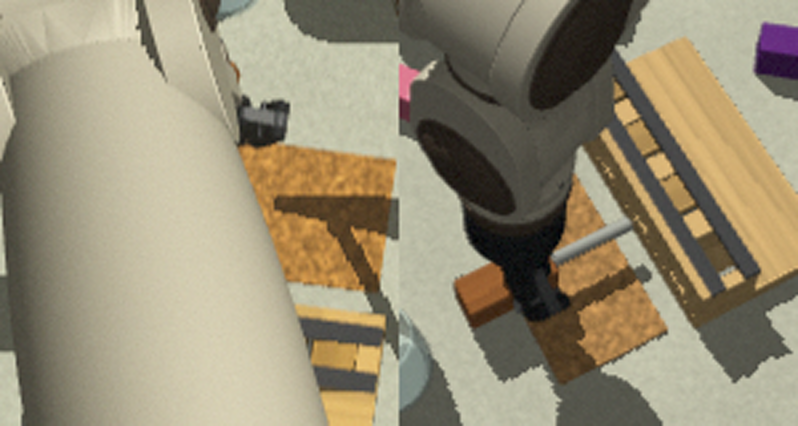

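```bash
cat >> h.py <<'E'
def rk(x,y,z=0):
    a=np.radians(-6.9); c,s=np.cos(a),np.sin(a); return np.array([.499+c*x-s*y,.172+s*x+c*y,z])
def inrk(P):
    a=np.radians(-6.9); c,s=np.cos(a),np.sin(a); d=np.array(P)[:2]-[.499,.172]; return np.array([c*d[0]+s*d[1],-s*d[0]+c*d[1]])
E
python3 -c "
from h import *
P=plane('scene',(356.1,335.0),.04);print(P,inrk(P))
print('exp',proj('scene',(.5458,.1955,.04)), inrk((.5458,.1955)))
for y in (87,29,-29,-87): print(y,'hole',proj('scene',rk(.031,y/1000,.04)),'pocket mid strap top',proj('scene',rk(0,y/1000,.06)),proj('top',rk(0,y/1000,.06)))
crop('s2',325,290,60,60,9,'c3')
"
```

```text
[0.54578375 0.20051034 0.04      ] [0.04301976 0.0339243 ]
exp [354.70593087 333.21665624] [0.04363783 0.0289522 ]
87 hole [373.34237164 352.88900282] pocket mid strap top [386.69861862 342.96411726] [180.89514215 260.41156568]
29 hole [359.6726238 330.7915535] pocket mid strap top [372.54729247 320.95240591] [212.24534247 264.55312751]
-29 hole [346.72662743 309.86406442] pocket mid strap top [359.15136742 300.11568487] [243.54403737 268.68788515]
-87 hole [334.44838586 290.0160157 ] pocket mid strap top [346.45193064 280.36231803] [274.79135369 272.81585535]
```

View pics/c3.png

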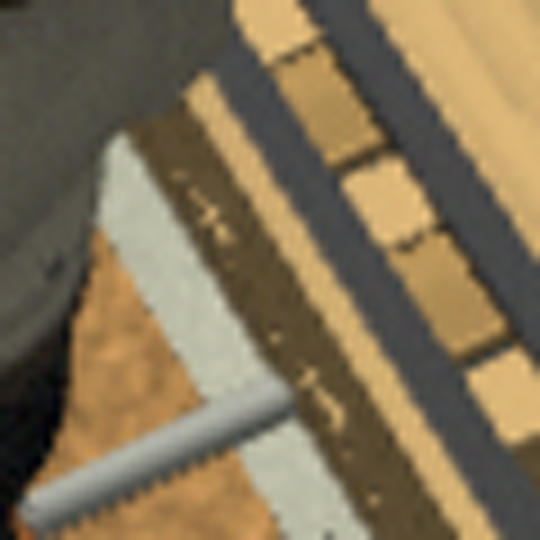

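```bash
python3 -m handwheel '[{"tx":0.002,"ty":0,"tz":-0.001,"ax":0,"ay":0,"az":-0.1,"jaw":-1},{"tx":0.003,"ty":0,"tz":0,"ax":0,"ay":0,"az":0,"jaw":-1},{"tx":0.003,"ty":0,"tz":0,"ax":0,"ay":0,"az":0,"jaw":-1},{"tx":0.003,"ty":0,"tz":0,"ax":0,"ay":0,"az":0,"jaw":-1},{"tx":0.003,"ty":0,"tz":0,"ax":0,"ay":0,"az":0,"jaw":-1},{"tx":0.002,"ty":0,"tz":0,"ax":0,"ay":0,"az":0,"jaw":-1},{"tx":0.001,"ty":0,"tz":0,"ax":0,"ay":0,"az":0,"jaw":-1},{"tx":0.001,"ty":0,"tz":0,"ax":0,"ay":0,"az":0,"jaw":-1},{"tx":0,"ty":0,"tz":0,"ax":0,"ay":0,"az":0,"jaw":-1},{"tx":0,"ty":0,"tz":0,"ax":0,"ay":0,"az":0,"jaw":-1}]'
```

```text
time: 10.3
ee_pos: [0.6314, 0.1853, 0.0253]
tcp_rot: [180.0, 0.0, 173.0]
wrist_force: [1.1, 0.1, -1.3]
opening: 0.0327
grasp_force: 110.4
```

```bash
python3 -m handwheel '[{"tx":0.003,"ty":0,"tz":0,"ax":0,"ay":0,"az":0,"jaw":-1},{"tx":0.005,"ty":0,"tz":0,"ax":0,"ay":0,"az":0,"jaw":-1},{"tx":0.005,"ty":0,"tz":0,"ax":0,"ay":0,"az":0,"jaw":-1},{"tx":0.005,"ty":0,"tz":0,"ax":0,"ay":0,"az":0,"jaw":-1},{"tx":0.005,"ty":0,"tz":0,"ax":0,"ay":0,"az":0,"jaw":-1},{"tx":0.005,"ty":0,"tz":0,"ax":0,"ay":0,"az":0,"jaw":-1},{"tx":0.005,"ty":0,"tz":0,"ax":0,"ay":0,"az":0,"jaw":-1},{"tx":0.004,"ty":0,"tz":0,"ax":0,"ay":0,"az":0,"jaw":-1},{"tx":0.003,"ty":0,"tz":0,"ax":0,"ay":0,"az":0,"jaw":-1},{"tx":0,"ty":0,"tz":0,"ax":0,"ay":0,"az":0,"jaw":-1}]'
python3 -m handwheel '[{"tx":0.003,"ty":0,"tz":0,"ax":0,"ay":0,"az":0,"jaw":-1},{"tx":0.004,"ty":0,"tz":0,"ax":0,"ay":0,"az":0,"jaw":-1},{"tx":0.004,"ty":0,"tz":0,"ax":0,"ay":0,"az":0,"jaw":-1},{"tx":0.004,"ty":0,"tz":0,"ax":0,"ay":0,"az":0,"jaw":-1},{"tx":0.003,"ty":0,"tz":0,"ax":0,"ay":0,"az":0,"jaw":-1},{"tx":0.003,"ty":0,"tz":0,"ax":0,"ay":0,"az":0,"jaw":-1},{"tx":0.002,"ty":0,"tz":0,"ax":0,"ay":0,"az":0,"jaw":-1},{"tx":0.001,"ty":0,"tz":0,"ax":0,"ay":0,"az":0,"jaw":-1},{"tx":0,"ty":0,"tz":0,"ax":0,"ay":0,"az":0,"jaw":-1},{"tx":0,"ty":0,"tz":0,"ax":0,"ay":0,"az":0,"jaw":-1}]'
python3 -c "
from h import *
from workcell import telemetry
print(inrk(telemetry.get_obs()['ee_pos']))
snap('scene','s3');crop('s3',290,250,160,120,5,'c4')"
```

```text
time: 11.55
ee_pos: [0.591, 0.1902, 0.0251]
tcp_rot: [-180.0, -0.0, 173.0]
wrist_force: [-0.5, -0.3, -1.2]
opening: 0.0328
grasp_force: 110.6
time: 12.8
ee_pos: [0.5677, 0.1931, 0.0253]
tcp_rot: [180.0, 0.0, 173.0]
wrist_force: [-0.5, -0.2, -1.4]
opening: 0.0324
grasp_force: 110.6
[0.06568807 0.0292112 ]
```

View pics/c4.png

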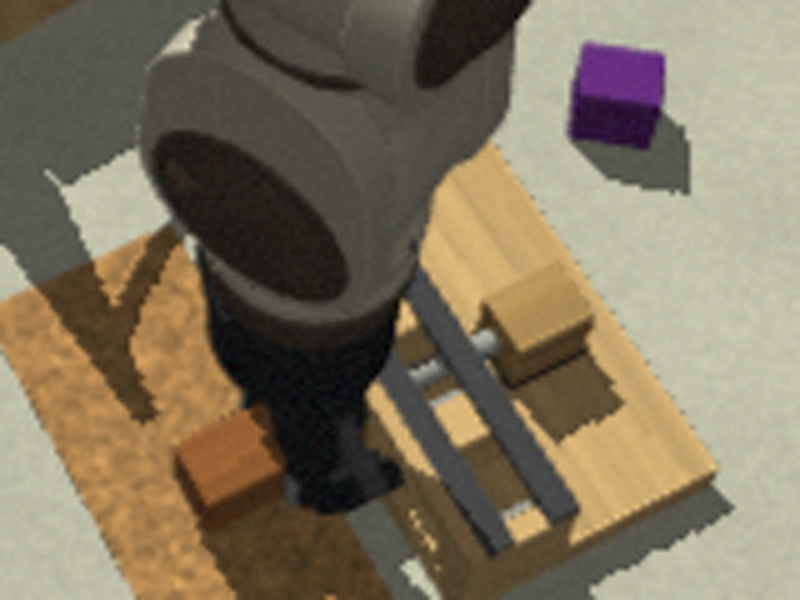

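```bash
python3 -m handwheel '[{"tx":0.002,"ty":0,"tz":0,"ax":0,"ay":0,"az":0,"jaw":-1},{"tx":0.002,"ty":0,"tz":0,"ax":0,"ay":0,"az":0,"jaw":-1},{"tx":0,"ty":0,"tz":0,"ax":0,"ay":0,"az":0,"jaw":-1},{"tx":-0.006,"ty":0,"tz":0,"ax":0,"ay":0,"az":0,"jaw":-1},{"tx":-0.012,"ty":0,"tz":0,"ax":0,"ay":0,"az":0,"jaw":-1},{"tx":-0.015,"ty":0,"tz":0,"ax":0,"ay":0,"az":0,"jaw":-1},{"tx":-0.018,"ty":0,"tz":0,"ax":0,"ay":0,"az":0,"jaw":-1},{"tx":-0.018,"ty":0,"tz":0,"ax":0,"ay":0,"az":0,"jaw":-1},{"tx":-0.012,"ty":0,"tz":0,"ax":0,"ay":0,"az":0,"jaw":-1},{"tx":-0.004,"ty":0,"tz":0,"ax":0,"ay":0,"az":0,"jaw":-1}]'
python3 -m handwheel '[{"tx":0,"ty":-0.004,"tz":0,"ax":0,"ay":0,"az":0,"jaw":-1},{"tx":0,"ty":-0.008,"tz":0,"ax":0,"ay":0,"az":0,"jaw":-1},{"tx":0,"ty":-0.01,"tz":0,"ax":0,"ay":0,"az":0,"jaw":-1},{"tx":0,"ty":-0.012,"tz":0,"ax":0,"ay":0,"az":0,"jaw":-1},{"tx":0,"ty":-0.012,"tz":0,"ax":0,"ay":0,"az":0,"jaw":-1},{"tx":0,"ty":-0.008,"tz":0,"ax":0,"ay":0,"az":0,"jaw":-1},{"tx":0,"ty":-0.004,"tz":0,"ax":0,"ay":0,"az":0,"jaw":-1},{"tx":0,"ty":0,"tz":0,"ax":0,"ay":0,"az":0,"jaw":-1},{"tx":0,"ty":0,"tz":0,"ax":0,"ay":0,"az":0,"jaw":-1},{"tx":0,"ty":0,"tz":0,"ax":0,"ay":0,"az":0,"jaw":-1}]'
python3 -c "
from h import *
from workcell import telemetry
o=telemetry.get_obs();print(inrk(o['ee_pos']))
im=snap('scene','s4');crop('s4',290,250,160,120,5,'c5')
G=proj('scene',o['ee_pos']+[-.1032,.0125,.015]);print('pred tip',G)"
```

```text
time: 14.1
ee_pos: [0.6486, 0.1831, 0.0249]
tcp_rot: [-180.0, -0.0, 173.0]
wrist_force: [-0.6, 0.2, -1.4]
opening: 0.0326
grasp_force: 110.4
time: 15.35
ee_pos: [0.641, 0.126, 0.0252]
tcp_rot: [180.0, -0.0, 173.1]
wrist_force: [-0.6, -0.4, -1.2]
opening: 0.0326
grasp_force: 110.4
[ 0.14649979 -0.02857381]
pred tip [342.38532492 312.09413301]
```

View pics/c5.png

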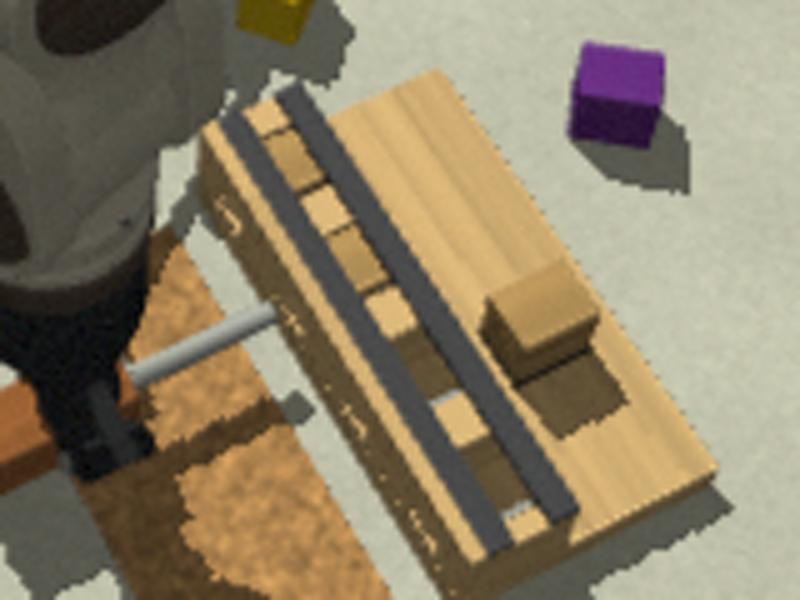

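```bash
python3 -m handwheel '[{"tx":0.003,"ty":0,"tz":0,"ax":0,"ay":0,"az":0,"jaw":-1},{"tx":0.004,"ty":0,"tz":0,"ax":0,"ay":0,"az":0,"jaw":-1},{"tx":0.004,"ty":0,"tz":0,"ax":0,"ay":0,"az":0,"jaw":-1},{"tx":0.004,"ty":0,"tz":0,"ax":0,"ay":0,"az":0,"jaw":-1},{"tx":0.004,"ty":0,"tz":0,"ax":0,"ay":0,"az":0,"jaw":-1},{"tx":0.004,"ty":0,"tz":0,"ax":0,"ay":0,"az":0,"jaw":-1},{"tx":0.004,"ty":0,"tz":0,"ax":0,"ay":0,"az":0,"jaw":-1},{"tx":0.004,"ty":0,"tz":0,"ax":0,"ay":0,"az":0,"jaw":-1},{"tx":0.004,"ty":0,"tz":0,"ax":0,"ay":0,"az":0,"jaw":-1},{"tx":0.004,"ty":0,"tz":0,"ax":0,"ay":0,"az":0,"jaw":-1}]'
python3 -m handwheel '[{"tx":0.005,"ty":0,"tz":0,"ax":0,"ay":0,"az":0,"jaw":-1},{"tx":0.006,"ty":0,"tz":0,"ax":0,"ay":0,"az":0,"jaw":-1},{"tx":0.006,"ty":0,"tz":0,"ax":0,"ay":0,"az":0,"jaw":-1},{"tx":0.006,"ty":0,"tz":0,"ax":0,"ay":0,"az":0,"jaw":-1},{"tx":0.006,"ty":0,"tz":0,"ax":0,"ay":0,"az":0,"jaw":-1},{"tx":0.006,"ty":0,"tz":0,"ax":0,"ay":0,"az":0,"jaw":-1},{"tx":0.004,"ty":0,"tz":0,"ax":0,"ay":0,"az":0,"jaw":-1},{"tx":0.003,"ty":0,"tz":0,"ax":0,"ay":0,"az":0,"jaw":-1},{"tx":0.002,"ty":0,"tz":0,"ax":0,"ay":0,"az":0,"jaw":-1},{"tx":0,"ty":0,"tz":0,"ax":0,"ay":0,"az":0,"jaw":-1}]'
python3 -c "
from h import *
from workcell import telemetry
o=telemetry.get_obs();print(inrk(o['ee_pos']))
im=snap('scene','s5')"
```

```text
time: 16.65
ee_pos: [0.6045, 0.1302, 0.0264]
tcp_rot: [180.0, 0.3, 173.0]
wrist_force: [9.9, -1.6, -1.2]
opening: 0.0324
grasp_force: 110.6
time: 17.9
ee_pos: [0.5586, 0.1358, 0.0253]
tcp_rot: [180.0, -0.0, 173.0]
wrist_force: [-0.2, -0.8, -1.7]
opening: 0.0327
grasp_force: 110.6
[ 0.06347305 -0.02879746]
```

```bash
python3 -m handwheel '[{"tx":0.002,"ty":0,"tz":0,"ax":0,"ay":0,"az":0,"jaw":-1},{"tx":0,"ty":0,"tz":0,"ax":0,"ay":0,"az":0,"jaw":-1},{"tx":-0.005,"ty":0,"tz":0,"ax":0,"ay":0,"az":0,"jaw":-1},{"tx":-0.01,"ty":0,"tz":0,"ax":0,"ay":0,"az":0,"jaw":-1},{"tx":-0.014,"ty":0,"tz":0,"ax":0,"ay":0,"az":0,"jaw":-1},{"tx":-0.018,"ty":0,"tz":0,"ax":0,"ay":0,"az":0,"jaw":-1},{"tx":-0.018,"ty":0,"tz":0,"ax":0,"ay":0,"az":0,"jaw":-1},{"tx":-0.013,"ty":0,"tz":0,"ax":0,"ay":0,"az":0,"jaw":-1},{"tx":-0.007,"ty":0,"tz":0,"ax":0,"ay":0,"az":0,"jaw":-1},{"tx":0,"ty":0,"tz":0,"ax":0,"ay":0,"az":0,"jaw":-1}]'
python3 -m handwheel '[{"tx":0,"ty":-0.004,"tz":0,"ax":0,"ay":0,"az":0,"jaw":-1},{"tx":0,"ty":-0.008,"tz":0,"ax":0,"ay":0,"az":0,"jaw":-1},{"tx":0,"ty":-0.01,"tz":0,"ax":0,"ay":0,"az":0,"jaw":-1},{"tx":0,"ty":-0.012,"tz":0,"ax":0,"ay":0,"az":0,"jaw":-1},{"tx":0,"ty":-0.012,"tz":0,"ax":0,"ay":0,"az":0,"jaw":-1},{"tx":0,"ty":-0.008,"tz":0,"ax":0,"ay":0,"az":0,"jaw":-1},{"tx":0,"ty":-0.004,"tz":0,"ax":0,"ay":0,"az":0,"jaw":-1},{"tx":0,"ty":0,"tz":0,"ax":0,"ay":0,"az":0,"jaw":-1},{"tx":0,"ty":0,"tz":0,"ax":0,"ay":0,"az":0,"jaw":-1},{"tx":0,"ty":0,"tz":0,"ax":0,"ay":0,"az":0,"jaw":-1}]'
python3 -c "
from h import *
from workcell import telemetry
o=telemetry.get_obs();print(inrk(o['ee_pos']))
im=snap('scene','s6');crop('s6',270,230,160,120,5,'c6')
G=proj('scene',o['ee_pos']+[-.1032,.0125,.015]);print('pred tip in crop',(G-[270,230])*5)"
```

```text
time: 19.2
ee_pos: [0.6412, 0.1256, 0.025]
tcp_rot: [-180.0, -0.0, 173.0]
wrist_force: [-0.2, 0.5, -1.9]
opening: 0.0325
grasp_force: 110.4
time: 20.45
ee_pos: [0.634, 0.0685, 0.0252]
tcp_rot: [180.0, -0.0, 173.1]
wrist_force: [0.1, -0.4, -1.1]
opening: 0.0322
grasp_force: 110.4
[ 0.14644556 -0.08656064]
pred tip in crop [301.03593648 310.6460459 ]
```

View pics/c6.png

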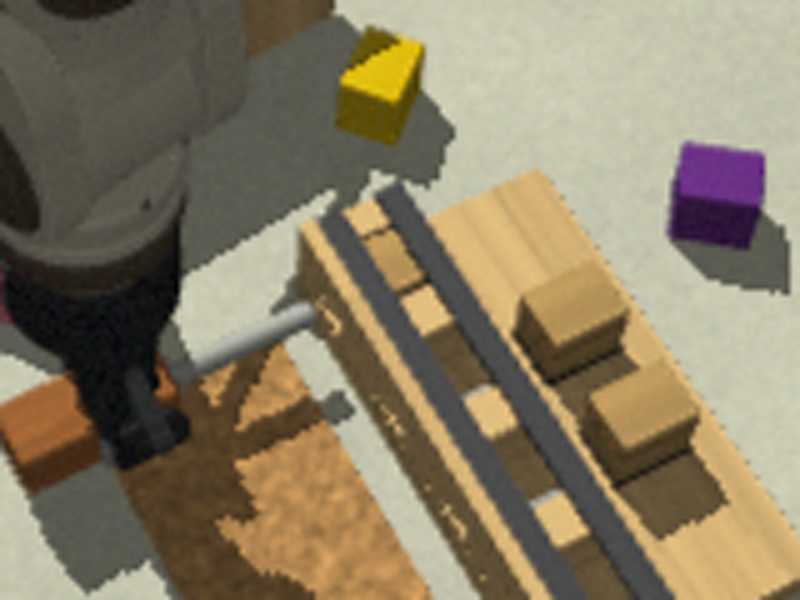

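```bash
python3 -m handwheel '[{"tx":0.003,"ty":0,"tz":0,"ax":0,"ay":0,"az":0,"jaw":-1},{"tx":0.004,"ty":0,"tz":0,"ax":0,"ay":0,"az":0,"jaw":-1},{"tx":0.004,"ty":0,"tz":0,"ax":0,"ay":0,"az":0,"jaw":-1},{"tx":0.004,"ty":0,"tz":0,"ax":0,"ay":0,"az":0,"jaw":-1},{"tx":0.004,"ty":0,"tz":0,"ax":0,"ay":0,"az":0,"jaw":-1},{"tx":0.004,"ty":0,"tz":0,"ax":0,"ay":0,"az":0,"jaw":-1},{"tx":0.004,"ty":0,"tz":0,"ax":0,"ay":0,"az":0,"jaw":-1},{"tx":0.004,"ty":0,"tz":0,"ax":0,"ay":0,"az":0,"jaw":-1},{"tx":0.004,"ty":0,"tz":0,"ax":0,"ay":0,"az":0,"jaw":-1},{"tx":0.004,"ty":0,"tz":0,"ax":0,"ay":0,"az":0,"jaw":-1}]'
python3 -m handwheel '[{"tx":0.005,"ty":0,"tz":0,"ax":0,"ay":0,"az":0,"jaw":-1},{"tx":0.006,"ty":0,"tz":0,"ax":0,"ay":0,"az":0,"jaw":-1},{"tx":0.006,"ty":0,"tz":0,"ax":0,"ay":0,"az":0,"jaw":-1},{"tx":0.006,"ty":0,"tz":0,"ax":0,"ay":0,"az":0,"jaw":-1},{"tx":0.006,"ty":0,"tz":0,"ax":0,"ay":0,"az":0,"jaw":-1},{"tx":0.006,"ty":0,"tz":0,"ax":0,"ay":0,"az":0,"jaw":-1},{"tx":0.004,"ty":0,"tz":0,"ax":0,"ay":0,"az":0,"jaw":-1},{"tx":0.003,"ty":0,"tz":0,"ax":0,"ay":0,"az":0,"jaw":-1},{"tx":0.003,"ty":0,"tz":0,"ax":0,"ay":0,"az":0,"jaw":-1},{"tx":0,"ty":0,"tz":0,"ax":0,"ay":0,"az":0,"jaw":-1}]'
python3 -m handwheel '[{"tx":0,"ty":0,"tz":0,"ax":0,"ay":0,"az":0,"jaw":-1},{"tx":-0.004,"ty":0,"tz":0,"ax":0,"ay":0,"az":0,"jaw":-1},{"tx":-0.01,"ty":0,"tz":0,"ax":0,"ay":0,"az":0,"jaw":-1},{"tx":-0.014,"ty":0,"tz":0,"ax":0,"ay":0,"az":0,"jaw":-1},{"tx":-0.018,"ty":0,"tz":0,"ax":0,"ay":0,"az":0,"jaw":-1},{"tx":-0.018,"ty":0,"tz":0,"ax":0,"ay":0,"az":0,"jaw":-1},{"tx":-0.012,"ty":0,"tz":0,"ax":0,"ay":0,"az":0,"jaw":-1},{"tx":-0.007,"ty":0,"tz":0,"ax":0,"ay":0,"az":0,"jaw":-1},{"tx":-0.001,"ty":0,"tz":0,"ax":0,"ay":0,"az":0,"jaw":-1},{"tx":0,"ty":0,"tz":0,"ax":0,"ay":0,"az":0,"jaw":-1}]'
python3 -c "
from h import *
from workcell import telemetry
o=telemetry.get_obs();print(inrk(o['ee_pos']))
"
```

```text
time: 21.75
ee_pos: [0.5975, 0.0726, 0.0265]
tcp_rot: [180.0, 0.3, 173.0]
wrist_force: [10.2, -2.3, -1.5]
opening: 0.033
grasp_force: 110.6
time: 23.0
ee_pos: [0.5507, 0.0783, 0.0254]
tcp_rot: [180.0, 0.0, 173.0]
wrist_force: [0.8, -0.3, -0.8]
opening: 0.0325
grasp_force: 110.4
time: 24.25
ee_pos: [0.6337, 0.0682, 0.0252]
tcp_rot: [-180.0, -0.0, 173.0]
wrist_force: [-0.2, -0.1, -1.2]
opening: 0.0324
grasp_force: 110.4
[ 0.14618043 -0.08689626]
```

```bash
python3 -m handwheel '[{"tx":0,"ty":0,"tz":-0.01,"ax":0,"ay":0,"az":0,"jaw":-1},{"tx":0,"ty":0,"tz":-0.02,"ax":0,"ay":0,"az":0,"jaw":-1},{"tx":0,"ty":0,"tz":-0.025,"ax":0,"ay":0,"az":0,"jaw":-1},{"tx":0.005,"ty":0.007,"tz":-0.02,"ax":0,"ay":0,"az":0,"jaw":-1},{"tx":0.008,"ty":0.01,"tz":-0.005,"ax":0,"ay":0,"az":0,"jaw":-1},{"tx":0.009,"ty":0.012,"tz":0,"ax":0,"ay":0,"az":0,"jaw":-1},{"tx":0.009,"ty":0.012,"tz":0,"ax":0,"ay":0,"az":0,"jaw":-1},{"tx":0.009,"ty":0.011,"tz":0,"ax":0,"ay":0,"az":0,"jaw":-1},{"tx":0.006,"ty":0.008,"tz":0,"ax":0,"ay":0,"az":0,"jaw":-1},{"tx":0,"ty":0,"tz":0,"ax":0,"ay":0,"az":0,"jaw":-1}]'
python3 -m handwheel '[{"tx":0,"ty":0,"tz":0,"ax":0,"ay":0,"az":6,"jaw":-1},{"tx":0,"ty":0,"tz":0,"ax":0,"ay":0,"az":10,"jaw":-1},{"tx":0,"ty":0,"tz":0,"ax":0,"ay":0,"az":10,"jaw":-1},{"tx":0,"ty":0,"tz":0,"ax":0,"ay":0,"az":10,"jaw":-1},{"tx":0,"ty":0,"tz":0,"ax":0,"ay":0,"az":10,"jaw":-1},{"tx":0,"ty":0,"tz":0,"ax":0,"ay":0,"az":10,"jaw":-1},{"tx":0,"ty":0,"tz":0,"ax":0,"ay":0,"az":10,"jaw":-1},{"tx":0,"ty":0,"tz":0,"ax":0,"ay":0,"az":10,"jaw":-1},{"tx":0,"ty":0,"tz":0,"ax":0,"ay":0,"az":9,"jaw":-1},{"tx":0,"ty":0,"tz":0,"ax":0,"ay":0,"az":5,"jaw":-1}]'
python3 -c "
from h import *
need(*rk(.1,-.027,.006),-6.9);snap('scene','s7')
"
```

```text
time: 25.5
ee_pos: [0.5952, 0.134, 0.1052]
tcp_rot: [-180.0, -0.0, 173.1]
wrist_force: [0.1, 0.5, -1.3]
opening: 0.0321
grasp_force: 110.4
time: 26.75
ee_pos: [0.5959, 0.1328, 0.1052]
tcp_rot: [180.0, 0.0, 82.8]
wrist_force: [-0.1, -0.4, -1.7]
opening: 0.0327
grasp_force: 110.7
t=26.8 pos [0.5959 0.1328 0.1052] rot [180.    0.   82.8] shift mm [ 0.3 -0.9 99.2] az -0.32 | F [-0.1 -0.4 -1.7] open 0.0327 grip 111 q6 110
```

Lower 99 mm slowly at the end, release gently, rise.

```bash
python3 -m handwheel '[{"tx":0,"ty":0,"tz":0.01,"ax":0,"ay":0,"az":0,"jaw":-1},{"tx":0,"ty":0,"tz":0.018,"ax":0,"ay":0,"az":0,"jaw":-1},{"tx":0,"ty":0,"tz":0.02,"ax":0,"ay":0,"az":0,"jaw":-1},{"tx":0,"ty":0,"tz":0.02,"ax":0,"ay":0,"az":0,"jaw":-1},{"tx":0,"ty":0,"tz":0.015,"ax":0,"ay":0,"az":0,"jaw":-1},{"tx":0,"ty":0,"tz":0.008,"ax":0,"ay":0,"az":0,"jaw":-1},{"tx":0,"ty":0,"tz":0.004,"ax":0,"ay":0,"az":0,"jaw":-1},{"tx":0,"ty":0,"tz":0.003,"ax":0,"ay":0,"az":0,"jaw":-1},{"tx":0,"ty":0,"tz":0.001,"ax":0,"ay":0,"az":0,"jaw":-1},{"tx":0,"ty":0,"tz":0,"ax":0,"ay":0,"az":0,"jaw":-1}]'
python3 -m handwheel '[{"tx":0,"ty":0,"tz":0,"ax":0,"ay":0,"az":0,"jaw":-0.1},{"tx":0,"ty":0,"tz":0,"ax":0,"ay":0,"az":0,"jaw":0.2},{"tx":0,"ty":0,"tz":0,"ax":0,"ay":0,"az":0,"jaw":0.4},{"tx":0,"ty":0,"tz":0,"ax":0,"ay":0,"az":0,"jaw":0.4},{"tx":0,"ty":0,"tz":-0.01,"ax":0,"ay":0,"az":0,"jaw":0.4},{"tx":0,"ty":0,"tz":-0.03,"ax":0,"ay":0,"az":0,"jaw":0.4},{"tx":0,"ty":0,"tz":-0.03,"ax":0,"ay":0,"az":0,"jaw":0.4},{"tx":0,"ty":0,"tz":-0.03,"ax":0,"ay":0,"az":0,"jaw":0.4},{"tx":0,"ty":0,"tz":-0.03,"ax":0,"ay":0,"az":0,"jaw":0.4},{"tx":0,"ty":0,"tz":-0.02,"ax":0,"ay":0,"az":0,"jaw":0.4}]' 40
python3 -c "
from h import *
snap('scene','s8');snap('top','t8')
need(*rk(-.064,-.087,.15),83.1)
a=cv2.imread('pics/s8.png')[230:410,270:450];b=cv2.imread('pics/t8.png')[170:350,140:320]
cv2.imwrite('pics/m8.png',cv2.resize(np.hstack([a,b]),None,fx=2.2,fy=2.2,interpolation=cv2.INTER_CUBIC))
"
```

```text
time: 28.05
ee_pos: [0.5958, 0.1333, 0.0066]
tcp_rot: [180.0, -0.0, 83.0]
wrist_force: [-0.3, -0.2, -1.0]
opening: 0.0326
grasp_force: 110.7
time: 29.3
ee_pos: [0.596, 0.1333, 0.1589]
tcp_rot: [179.9, -0.0, 83.0]
wrist_force: [0.7, 0.2, 0.3]
opening: 0.0601
grasp_force: 0.0
t=29.4 pos [0.5966 0.1335 0.1596] rot [ 1.798e+02 -1.000e-01  8.300e+01] shift mm [ -60.7 -165.5    8.8] az 89.93 | F [-0.3 -0.2  0.4] open 0.0598 grip 0 q6 110
```

View pics/m8.png

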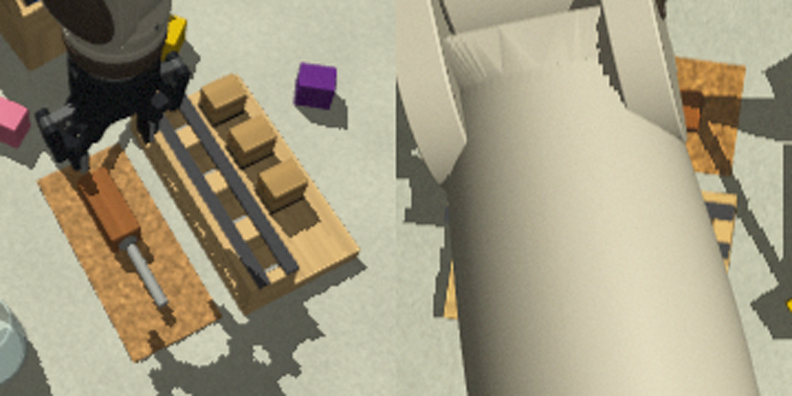

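```bash
python3 -m handwheel '[{"tx":0,"ty":0,"tz":0,"ax":0,"ay":0,"az":-6,"jaw":0.08},{"tx":0,"ty":0,"tz":0,"ax":0,"ay":0,"az":-10,"jaw":0.08},{"tx":0,"ty":0,"tz":0,"ax":0,"ay":0,"az":-10,"jaw":0.08},{"tx":0,"ty":0,"tz":0,"ax":0,"ay":0,"az":-10,"jaw":0.08},{"tx":0,"ty":0,"tz":0,"ax":0,"ay":0,"az":-10,"jaw":0.08},{"tx":0,"ty":0,"tz":0,"ax":0,"ay":0,"az":-10,"jaw":0.08},{"tx":0,"ty":0,"tz":0,"ax":0,"ay":0,"az":-10,"jaw":0.08},{"tx":0,"ty":0,"tz":0,"ax":0,"ay":0,"az":-10,"jaw":0.08},{"tx":0,"ty":0,"tz":0,"ax":0,"ay":0,"az":-9,"jaw":0.08},{"tx":0,"ty":0,"tz":0,"ax":0,"ay":0,"az":-5,"jaw":0.08}]'
python3 -m handwheel '[{"tx":0.0162,"ty":-0.006,"tz":0,"ax":0,"ay":0,"az":0,"jaw":0.08},{"tx":0.0162,"ty":-0.006,"tz":0,"ax":0,"ay":0,"az":0,"jaw":0.08},{"tx":0.0162,"ty":-0.006,"tz":0,"ax":0,"ay":0,"az":0,"jaw":0.08},{"tx":0.0162,"ty":-0.006,"tz":0,"ax":0,"ay":0,"az":0,"jaw":0.08},{"tx":0.0162,"ty":-0.006,"tz":0,"ax":0,"ay":0,"az":0,"jaw":0.08},{"tx":0.0162,"ty":-0.006,"tz":0,"ax":0,"ay":0,"az":0,"jaw":0.08},{"tx":0.0162,"ty":-0.006,"tz":0,"ax":0,"ay":0,"az":0,"jaw":0.08},{"tx":0.0162,"ty":-0.006,"tz":0,"ax":0,"ay":0,"az":0,"jaw":0.08},{"tx":0.0162,"ty":-0.006,"tz":0,"ax":0,"ay":0,"az":0,"jaw":0.08},{"tx":0.0162,"ty":-0.006,"tz":0,"ax":0,"ay":0,"az":0,"jaw":0.08}]'
python3 -c "
from h import *
need(*rk(-.062,-.087,.045),83.1)
t=snap('top','t9')
for c,y in [((223,97),-87),((252,139),-29),((282,184),29)]:
  p=(270+c[0]/2.2,230+c[1]/2.2); print(y,p,proj('scene',rk(-.062,y/1000,.06)),inrk(plane('scene',p,.06)))
  q=proj('top',rk(-.062,y/1000,.06)); print(q, t[int(q[1]),int(q[0])])
"
```

```text
time: 30.65
ee_pos: [0.5953, 0.1332, 0.1554]
tcp_rot: [-180.0, -0.1, 173.3]
wrist_force: [0.6, 0.1, 0.2]
opening: 0.046
grasp_force: 0.0
time: 31.9
ee_pos: [0.4267, 0.0932, 0.1556]
tcp_rot: [-180.0, -0.0, 173.0]
wrist_force: [-0.3, 0.2, 0.7]
opening: 0.0461
grasp_force: 0.0
t=31.9 pos [0.4267 0.0932 0.1556] rot [-180.   -0.  173.] shift mm [ -0.4  -0.  110.6] az -0.07 | F [-0.3  0.2  0.7] open 0.0461 grip 0 q6 19
-87 (371.3636363636364, 274.09090909090907) [369.4940116  269.76827541] [-0.05979213 -0.07497012]
[270.17207434 306.36128491] [162 187 195]
-29 (384.5454545454545, 293.1818181818182) [382.62503058 288.97066763] [-0.06010523 -0.01779708]
[238.76734947 302.24071521] [147 173 180]
29 (398.18181818181813, 313.6363636363636) [396.46601877 309.21129664] [-0.05947015  0.03983095]
[207.31073316 298.11333691] [128 151 157]
```

```bash
python3 -m handwheel '[{"tx":0,"ty":0,"tz":0.02,"ax":0,"ay":0,"az":0,"jaw":0.08},{"tx":0,"ty":0,"tz":0.02,"ax":0,"ay":0,"az":0,"jaw":0.08},{"tx":0,"ty":0,"tz":0.02,"ax":0,"ay":0,"az":0,"jaw":0.08},{"tx":0,"ty":0,"tz":0.02,"ax":0,"ay":0,"az":0,"jaw":0.08},{"tx":0,"ty":0,"tz":0.015,"ax":0,"ay":0,"az":0,"jaw":0.08},{"tx":0,"ty":0,"tz":0.012,"ax":0,"ay":0,"az":0,"jaw":0.08},{"tx":0,"ty":0,"tz":0.01,"ax":0,"ay":0,"az":0,"jaw":0.08},{"tx":0,"ty":0,"tz":0.008,"ax":0,"ay":0,"az":0,"jaw":0.08},{"tx":0,"ty":0,"tz":0.005,"ax":0,"ay":0,"az":0,"jaw":0.08},{"tx":0,"ty":0,"tz":0,"ax":0,"ay":0,"az":0,"jaw":0.08}]'
python3 -m handwheel '[{"tx":0,"ty":0,"tz":0,"ax":0,"ay":0,"az":0,"jaw":-0.2},{"tx":0,"ty":0,"tz":0,"ax":0,"ay":0,"az":0,"jaw":-1},{"tx":0,"ty":0,"tz":0,"ax":0,"ay":0,"az":0,"jaw":-1},{"tx":0,"ty":0,"tz":0,"ax":0,"ay":0,"az":0,"jaw":-1},{"tx":0,"ty":0,"tz":0,"ax":0,"ay":0,"az":0,"jaw":-1},{"tx":0,"ty":0,"tz":-0.02,"ax":0,"ay":0,"az":0,"jaw":-1},{"tx":0,"ty":0,"tz":-0.04,"ax":0,"ay":0,"az":0,"jaw":-1},{"tx":0,"ty":0,"tz":-0.04,"ax":0,"ay":0,"az":0,"jaw":-1},{"tx":0,"ty":0,"tz":-0.04,"ax":0,"ay":0,"az":0,"jaw":-1},{"tx":0,"ty":0,"tz":-0.03,"ax":0,"ay":0,"az":0,"jaw":-1}]' 60
python3 -c "
from h import *
need(.46,-.275,.19,90)
"
```

```text
time: 33.2
ee_pos: [0.4274, 0.0933, 0.0261]
tcp_rot: [-180.0, -0.0, 173.0]
wrist_force: [-0.1, -0.3, -0.1]
opening: 0.0458
grasp_force: 0.0
time: 34.45
ee_pos: [0.4276, 0.0933, 0.1978]
tcp_rot: [180.0, 0.0, 173.0]
wrist_force: [1.1, 0.5, -1.0]
opening: 0.0314
grasp_force: 59.6
t=34.5 pos [0.4276 0.0933 0.1978] rot [180.   0. 173.] shift mm [ -76.9 -361.7    7.7] az -6.97 | F [ 1.1  0.5 -1. ] open 0.0314 grip 60 q6 19
```

```bash
python3 -m handwheel '[{"tx":-0.003,"ty":-0.0190,"tz":0,"ax":0,"ay":0,"az":0,"jaw":-1},{"tx":-0.0064,"ty":-0.04,"tz":0,"ax":0,"ay":0,"az":0,"jaw":-1},{"tx":-0.0064,"ty":-0.04,"tz":0,"ax":0,"ay":0,"az":0,"jaw":-1},{"tx":-0.0064,"ty":-0.04,"tz":0,"ax":0,"ay":0,"az":0,"jaw":-1},{"tx":-0.0064,"ty":-0.04,"tz":0,"ax":0,"ay":0,"az":0,"jaw":-1},{"tx":-0.0064,"ty":-0.04,"tz":0,"ax":0,"ay":0,"az":0,"jaw":-1},{"tx":-0.0064,"ty":-0.04,"tz":0,"ax":0,"ay":0,"az":0,"jaw":-1},{"tx":-0.0064,"ty":-0.04,"tz":0,"ax":0,"ay":0,"az":0,"jaw":-1},{"tx":-0.0064,"ty":-0.04,"tz":0,"ax":0,"ay":0,"az":-3,"jaw":-1},{"tx":0,"ty":0,"tz":0,"ax":0,"ay":0,"az":-4,"jaw":-1}]'
python3 -c "
from h import *
need(.44,-.25,.067,90)
"
```

```text
time: 35.7
ee_pos: [0.4398, -0.2519, 0.1953]
tcp_rot: [180.0, -0.1, 180.0]
wrist_force: [-0.2, 0.8, 0.1]
opening: 0.0311
grasp_force: 59.6
t=35.7 pos [ 0.4398 -0.2519  0.1953] rot [ 1.8e+02 -1.0e-01  1.8e+02] shift mm [ -0.4   1.8 128.3] az -0.02 | F [-0.2  0.8  0.1] open 0.0311 grip 60 q6 -30
```

```bash
python3 -m handwheel '[{"tx":0,"ty":0.002,"tz":0.02,"ax":0,"ay":0,"az":0,"jaw":-1},{"tx":0,"ty":0,"tz":0.025,"ax":0,"ay":0,"az":0,"jaw":-1},{"tx":0,"ty":0,"tz":0.025,"ax":0,"ay":0,"az":0,"jaw":-1},{"tx":0,"ty":0,"tz":0.025,"ax":0,"ay":0,"az":0,"jaw":-1},{"tx":0,"ty":0,"tz":0.015,"ax":0,"ay":0,"az":0,"jaw":-1},{"tx":0,"ty":0,"tz":0.01,"ax":0,"ay":0,"az":0,"jaw":-1},{"tx":0,"ty":0,"tz":0.005,"ax":0,"ay":0,"az":0,"jaw":-1},{"tx":0,"ty":0,"tz":0.003,"ax":0,"ay":0,"az":0,"jaw":-1},{"tx":0,"ty":0,"tz":0,"ax":0,"ay":0,"az":0,"jaw":-1},{"tx":0,"ty":0,"tz":0,"ax":0,"ay":0,"az":0,"jaw":-1}]'
```

```text
time: 36.95
ee_pos: [0.4404, -0.2478, 0.0687]
tcp_rot: [-180.0, 0.0, -180.0]
wrist_force: [1.0, 0.2, -0.9]
opening: 0.0314
grasp_force: 59.6
```

```bash
python3 -m handwheel '[{"tx":0,"ty":0,"tz":0.0015,"ax":0,"ay":0,"az":0,"jaw":-1},{"tx":0,"ty":0,"tz":0,"ax":0,"ay":0,"az":0,"jaw":-0.15},{"tx":0,"ty":0,"tz":0,"ax":0,"ay":0,"az":0,"jaw":-0.01},{"tx":0,"ty":0,"tz":0,"ax":0,"ay":0,"az":0,"jaw":-0.01},{"tx":0,"ty":0,"tz":-0.01,"ax":0,"ay":0,"az":0,"jaw":-0.01},{"tx":0,"ty":0,"tz":-0.025,"ax":0,"ay":0,"az":0,"jaw":-0.01},{"tx":0,"ty":0,"tz":-0.03,"ax":0,"ay":0,"az":0,"jaw":-0.01},{"tx":0,"ty":0,"tz":-0.03,"ax":0,"ay":0,"az":0,"jaw":-0.01},{"tx":0,"ty":0,"tz":-0.025,"ax":0,"ay":0,"az":0,"jaw":-0.01},{"tx":0,"ty":0,"tz":-0.01,"ax":0,"ay":0,"az":0,"jaw":-0.01}]' 40
python3 -m handwheel '[{"tx":0.0005,"ty":0.02,"tz":0,"ax":0,"ay":0,"az":0,"jaw":0.08},{"tx":0.0008,"ty":0.045,"tz":0,"ax":0,"ay":0,"az":0,"jaw":0.08},{"tx":0.0008,"ty":0.045,"tz":0,"ax":0,"ay":0,"az":0,"jaw":0.08},{"tx":0.0008,"ty":0.045,"tz":0,"ax":0,"ay":0,"az":0,"jaw":0.08},{"tx":0.0008,"ty":0.045,"tz":0,"ax":0,"ay":0,"az":0,"jaw":0.08},{"tx":0.0008,"ty":0.045,"tz":0,"ax":0,"ay":0,"az":0,"jaw":0.08},{"tx":0.0008,"ty":0.045,"tz":0,"ax":0,"ay":0,"az":0,"jaw":0.08},{"tx":0.0008,"ty":0.045,"tz":0,"ax":0,"ay":0,"az":0,"jaw":0.08},{"tx":0.0008,"ty":0.045,"tz":0,"ax":0,"ay":0,"az":0,"jaw":0.08},{"tx":0,"ty":0.02,"tz":0,"ax":0,"ay":0,"az":7,"jaw":0.08}]'
python3 -c "
from h import *
need(*rk(-.062,-.029,.026),83.1)
"
```

```text
time: 38.2
ee_pos: [0.4407, -0.2481, 0.1988]
tcp_rot: [-179.9, 0.1, -180.0]
wrist_force: [-0.1, 0.7, -0.4]
opening: 0.0423
grasp_force: 0.0
time: 39.45
ee_pos: [0.4316, 0.1547, 0.1956]
tcp_rot: [-180.0, -0.1, 173.0]
wrist_force: [0.4, -0.3, -0.3]
opening: 0.0463
grasp_force: 0.0
t=39.5 pos [0.4316 0.1547 0.1956] rot [-1.80e+02 -1.00e-01  1.73e+02] shift mm [ -3.1  -3.7 169.6] az -0.05 | F [ 0.4 -0.3 -0.3] open 0.0463 grip 0 q6 27
```

```bash
python3 -m handwheel '[{"tx":0,"ty":0,"tz":0.01,"ax":0,"ay":0,"az":0,"jaw":0.08},{"tx":0,"ty":0,"tz":0.02,"ax":0,"ay":0,"az":0,"jaw":0.08},{"tx":0,"ty":0,"tz":0.025,"ax":0,"ay":0,"az":0,"jaw":0.08},{"tx":0,"ty":0,"tz":0.025,"ax":0,"ay":0,"az":0,"jaw":0.08},{"tx":0,"ty":0,"tz":0.015,"ax":0,"ay":0,"az":0,"jaw":0.08},{"tx":0,"ty":0,"tz":0.005,"ax":0,"ay":0,"az":0,"jaw":0.08},{"tx":0,"ty":0,"tz":0,"ax":0,"ay":0,"az":0,"jaw":0.08},{"tx":0,"ty":0,"tz":0,"ax":0,"ay":0,"az":0,"jaw":0.08},{"tx":0,"ty":0,"tz":0,"ax":0,"ay":0,"az":0,"jaw":0.08},{"tx":0,"ty":0,"tz":0,"ax":0,"ay":0,"az":0,"jaw":0.08}]'
python3 -c "
from h import *
need(*rk(-.062,-.029,.026),83.1)
"
```

```text
time: 40.7
ee_pos: [0.4332, 0.1524, 0.0971]
tcp_rot: [180.0, 0.0, 173.0]
wrist_force: [-0.7, -0.2, 0.5]
opening: 0.0462
grasp_force: 0.0
t=40.7 pos [0.4332 0.1524 0.0971] rot [180.   0. 173.] shift mm [-0.9 -1.6 71.1] az -0.06 | F [-0.7 -0.2  0.5] open 0.0462 grip 0 q6 26
```

Then grip, lift, and carry to B (0.44, −0.185).

```bash
python3 -m handwheel '[{"tx":-0.001,"ty":-0.0016,"tz":0.01,"ax":0,"ay":0,"az":0,"jaw":0.08},{"tx":0,"ty":0,"tz":0.02,"ax":0,"ay":0,"az":0,"jaw":0.08},{"tx":0,"ty":0,"tz":0.02,"ax":0,"ay":0,"az":0,"jaw":0.08},{"tx":0,"ty":0,"tz":0.015,"ax":0,"ay":0,"az":0,"jaw":0.08},{"tx":0,"ty":0,"tz":0.006,"ax":0,"ay":0,"az":0,"jaw":0.08},{"tx":0,"ty":0,"tz":0,"ax":0,"ay":0,"az":0,"jaw":0.08},{"tx":0,"ty":0,"tz":0,"ax":0,"ay":0,"az":0,"jaw":-0.2},{"tx":0,"ty":0,"tz":0,"ax":0,"ay":0,"az":0,"jaw":-1},{"tx":0,"ty":0,"tz":0,"ax":0,"ay":0,"az":0,"jaw":-1},{"tx":0,"ty":0,"tz":0,"ax":0,"ay":0,"az":0,"jaw":-1}]' 60
python3 -m handwheel '[{"tx":0,"ty":0,"tz":0,"ax":0,"ay":0,"az":0,"jaw":-1},{"tx":0,"ty":0,"tz":0,"ax":0,"ay":0,"az":0,"jaw":-1},{"tx":0,"ty":0,"tz":-0.01,"ax":0,"ay":0,"az":0,"jaw":-1},{"tx":0,"ty":0,"tz":-0.03,"ax":0,"ay":0,"az":0,"jaw":-1},{"tx":0,"ty":0,"tz":-0.04,"ax":0,"ay":0,"az":0,"jaw":-1},{"tx":0,"ty":0,"tz":-0.04,"ax":0,"ay":0,"az":0,"jaw":-1},{"tx":0,"ty":0,"tz":-0.03,"ax":0,"ay":0,"az":0,"jaw":-1},{"tx":0,"ty":0,"tz":-0.02,"ax":0,"ay":0,"az":0,"jaw":-1},{"tx":0,"ty":0,"tz":0,"ax":0,"ay":0,"az":-3,"jaw":-1},{"tx":0,"ty":0,"tz":0,"ax":0,"ay":0,"az":-4,"jaw":-1}]' 60
python3 -c "
from h import *
need(.44,-.185,.19,90)
"
```

```text
time: 41.95
ee_pos: [0.4345, 0.1508, 0.0266]
tcp_rot: [180.0, 0.1, 173.0]
wrist_force: [-0.0, 0.5, 6.4]
opening: 0.0317
grasp_force: 60.1
time: 43.2
ee_pos: [0.4339, 0.1505, 0.1965]
tcp_rot: [180.0, 0.0, -179.9]
wrist_force: [-0.3, 0.4, -0.3]
opening: 0.0313
grasp_force: 59.5
t=43.2 pos [0.4339 0.1505 0.1965] rot [ 180.     0.  -179.9] shift mm [  -5.3 -335.6    6.5] az 0.15 | F [-0.3  0.4 -0.3] open 0.0313 grip 60 q6 19
```

```bash
python3 -m handwheel '[{"tx":-0.0006,"ty":-0.0160,"tz":0,"ax":0,"ay":0,"az":0,"jaw":-1},{"tx":-0.0006,"ty":-0.04,"tz":0,"ax":0,"ay":0,"az":0,"jaw":-1},{"tx":-0.0006,"ty":-0.04,"tz":0,"ax":0,"ay":0,"az":0,"jaw":-1},{"tx":-0.0006,"ty":-0.04,"tz":0,"ax":0,"ay":0,"az":0,"jaw":-1},{"tx":-0.0006,"ty":-0.04,"tz":0,"ax":0,"ay":0,"az":0,"jaw":-1},{"tx":-0.0006,"ty":-0.04,"tz":0,"ax":0,"ay":0,"az":0,"jaw":-1},{"tx":-0.0006,"ty":-0.04,"tz":0,"ax":0,"ay":0,"az":0,"jaw":-1},{"tx":-0.0006,"ty":-0.04,"tz":0,"ax":0,"ay":0,"az":0,"jaw":-1},{"tx":-0.0006,"ty":-0.03,"tz":0,"ax":0,"ay":0,"az":0,"jaw":-1},{"tx":0,"ty":-0.01,"tz":0,"ax":0,"ay":0,"az":0,"jaw":-1}]'
python3 -m handwheel '[{"tx":0,"ty":0,"tz":0.01,"ax":0,"ay":0,"az":0,"jaw":-1},{"tx":0,"ty":0,"tz":0.02,"ax":0,"ay":0,"az":0,"jaw":-1},{"tx":0,"ty":0,"tz":0.025,"ax":0,"ay":0,"az":0,"jaw":-1},{"tx":0,"ty":0,"tz":0.025,"ax":0,"ay":0,"az":0,"jaw":-1},{"tx":0,"ty":0,"tz":0.02,"ax":0,"ay":0,"az":0,"jaw":-1},{"tx":0,"ty":0,"tz":0.015,"ax":0,"ay":0,"az":0,"jaw":-1},{"tx":0,"ty":0,"tz":0.008,"ax":0,"ay":0,"az":0,"jaw":-1},{"tx":0,"ty":0,"tz":0.004,"ax":0,"ay":0,"az":0,"jaw":-1},{"tx":0,"ty":0,"tz":0,"ax":0,"ay":0,"az":0,"jaw":-1},{"tx":0,"ty":0,"tz":0,"ax":0,"ay":0,"az":0,"jaw":-1}]'
```

```text
time: 44.45
ee_pos: [0.4387, -0.1873, 0.1958]
tcp_rot: [-180.0, -0.0, 179.8]
wrist_force: [-0.5, 0.6, -0.7]
opening: 0.0314
grasp_force: 59.6
time: 45.7
ee_pos: [0.4398, -0.1856, 0.0694]
tcp_rot: [-180.0, 0.0, -180.0]
wrist_force: [-0.1, -0.5, -1.4]
opening: 0.0314
grasp_force: 59.6
```

```bash
python3 -m handwheel '[{"tx":0,"ty":0,"tz":0.002,"ax":0,"ay":0,"az":0,"jaw":-1},{"tx":0,"ty":0,"tz":0,"ax":0,"ay":0,"az":0,"jaw":-0.15},{"tx":0,"ty":0,"tz":0,"ax":0,"ay":0,"az":0,"jaw":-0.01},{"tx":0,"ty":0,"tz":0,"ax":0,"ay":0,"az":0,"jaw":-0.01},{"tx":0,"ty":0,"tz":-0.01,"ax":0,"ay":0,"az":0,"jaw":-0.01},{"tx":0,"ty":0,"tz":-0.025,"ax":0,"ay":0,"az":0,"jaw":-0.01},{"tx":0,"ty":0,"tz":-0.03,"ax":0,"ay":0,"az":0,"jaw":-0.01},{"tx":0,"ty":0,"tz":-0.03,"ax":0,"ay":0,"az":0,"jaw":-0.01},{"tx":0,"ty":0,"tz":-0.025,"ax":0,"ay":0,"az":0,"jaw":-0.01},{"tx":0,"ty":0,"tz":-0.01,"ax":0,"ay":0,"az":0,"jaw":-0.01}]' 40
python3 -m handwheel '[{"tx":0,"ty":0.02,"tz":0,"ax":0,"ay":0,"az":0,"jaw":0.08},{"tx":0,"ty":0.044,"tz":0,"ax":0,"ay":0,"az":0,"jaw":0.08},{"tx":0,"ty":0.045,"tz":0,"ax":0,"ay":0,"az":0,"jaw":0.08},{"tx":0,"ty":0.045,"tz":0,"ax":0,"ay":0,"az":0,"jaw":0.08},{"tx":0,"ty":0.045,"tz":0,"ax":0,"ay":0,"az":0,"jaw":0.08},{"tx":0,"ty":0.045,"tz":0,"ax":0,"ay":0,"az":0,"jaw":0.08},{"tx":0,"ty":0.045,"tz":0,"ax":0,"ay":0,"az":0,"jaw":0.08},{"tx":0,"ty":0.045,"tz":0,"ax":0,"ay":0,"az":0,"jaw":0.08},{"tx":0,"ty":0.040,"tz":0,"ax":0,"ay":0,"az":0,"jaw":0.08},{"tx":-0.001,"ty":0.019,"tz":0,"ax":0,"ay":0,"az":7,"jaw":0.08}]'
python3 -m handwheel '[{"tx":0,"ty":0,"tz":0.01,"ax":0,"ay":0,"az":0,"jaw":0.08},{"tx":0,"ty":0,"tz":0.02,"ax":0,"ay":0,"az":0,"jaw":0.08},{"tx":0,"ty":0,"tz":0.025,"ax":0,"ay":0,"az":0,"jaw":0.08},{"tx":0,"ty":0,"tz":0.025,"ax":0,"ay":0,"az":0,"jaw":0.08},{"tx":0,"ty":0,"tz":0.015,"ax":0,"ay":0,"az":0,"jaw":0.08},{"tx":0,"ty":0,"tz":0.005,"ax":0,"ay":0,"az":0,"jaw":0.08},{"tx":0,"ty":0,"tz":0,"ax":0,"ay":0,"az":0,"jaw":0.08},{"tx":0,"ty":0,"tz":0,"ax":0,"ay":0,"az":0,"jaw":0.08},{"tx":0,"ty":0,"tz":0,"ax":0,"ay":0,"az":0,"jaw":0.08},{"tx":0,"ty":0,"tz":0,"ax":0,"ay":0,"az":0,"jaw":0.08}]'
python3 -c "
from h import *
need(*rk(-.062,.029,.026),83.1)
"
```

```text
time: 46.95
ee_pos: [0.4399, -0.1856, 0.1988]
tcp_rot: [-179.9, 0.1, -180.0]
wrist_force: [0.2, 0.0, 0.5]
opening: 0.0422
grasp_force: 0.0
time: 48.2
ee_pos: [0.4397, 0.2094, 0.1962]
tcp_rot: [-180.0, -0.1, 173.0]
wrist_force: [-0.5, -0.5, -0.6]
opening: 0.0455
grasp_force: 0.0
time: 49.45
ee_pos: [0.4404, 0.2077, 0.0971]
tcp_rot: [180.0, 0.0, 173.0]
wrist_force: [-0.3, 0.1, 0.5]
opening: 0.0466
grasp_force: 0.0
t=49.5 pos [0.4404 0.2077 0.0971] rot [180.   0. 173.] shift mm [-0.5  0.6 71.1] az -0.06 | F [-0.3  0.1  0.5] open 0.0466 grip 0 q6 32
```

```bash
python3 -m handwheel '[{"tx":-0.0005,"ty":0.0006,"tz":0.01,"ax":0,"ay":0,"az":0,"jaw":0.08},{"tx":0,"ty":0,"tz":0.02,"ax":0,"ay":0,"az":0,"jaw":0.08},{"tx":0,"ty":0,"tz":0.02,"ax":0,"ay":0,"az":0,"jaw":0.08},{"tx":0,"ty":0,"tz":0.015,"ax":0,"ay":0,"az":0,"jaw":0.08},{"tx":0,"ty":0,"tz":0.006,"ax":0,"ay":0,"az":0,"jaw":0.08},{"tx":0,"ty":0,"tz":0,"ax":0,"ay":0,"az":0,"jaw":0.08},{"tx":0,"ty":0,"tz":0,"ax":0,"ay":0,"az":0,"jaw":-0.2},{"tx":0,"ty":0,"tz":0,"ax":0,"ay":0,"az":0,"jaw":-1},{"tx":0,"ty":0,"tz":0,"ax":0,"ay":0,"az":0,"jaw":-1},{"tx":0,"ty":0,"tz":0,"ax":0,"ay":0,"az":0,"jaw":-1}]' 60
python3 -m handwheel '[{"tx":0,"ty":0,"tz":0,"ax":0,"ay":0,"az":0,"jaw":-1},{"tx":0,"ty":0,"tz":0,"ax":0,"ay":0,"az":0,"jaw":-1},{"tx":0,"ty":0,"tz":-0.01,"ax":0,"ay":0,"az":0,"jaw":-1},{"tx":0,"ty":0,"tz":-0.03,"ax":0,"ay":0,"az":0,"jaw":-1},{"tx":0,"ty":0,"tz":-0.04,"ax":0,"ay":0,"az":0,"jaw":-1},{"tx":0,"ty":0,"tz":-0.04,"ax":0,"ay":0,"az":0,"jaw":-1},{"tx":0,"ty":0,"tz":-0.03,"ax":0,"ay":0,"az":0,"jaw":-1},{"tx":0,"ty":0,"tz":-0.02,"ax":0,"ay":0,"az":0,"jaw":-1},{"tx":0,"ty":0,"tz":0,"ax":0,"ay":0,"az":-3,"jaw":-1},{"tx":0,"ty":0,"tz":0,"ax":0,"ay":0,"az":-4,"jaw":-1}]' 60
python3 -c "
from h import *
need(.50,-.216,.19,90)
"
```

```text
time: 50.7
ee_pos: [0.4414, 0.2083, 0.0266]
tcp_rot: [180.0, 0.1, 173.0]
wrist_force: [-0.1, 1.0, 6.1]
opening: 0.0311
grasp_force: 60.1
time: 51.95
ee_pos: [0.4408, 0.2081, 0.1965]
tcp_rot: [180.0, 0.0, -179.9]
wrist_force: [0.3, -0.1, -0.5]
opening: 0.0309
grasp_force: 59.6
t=52.0 pos [0.4408 0.2081 0.1965] rot [ 180.     0.  -179.9] shift mm [ -58.1 -424.2    6.4] az 0.15 | F [ 0.3 -0.1 -0.5] open 0.0309 grip 60 q6 25
```

```bash
python3 -m handwheel '[{"tx":0,"ty":-0.02,"tz":0,"ax":0,"ay":0,"az":0,"jaw":-1},{"tx":0,"ty":-0.045,"tz":0,"ax":0,"ay":0,"az":0,"jaw":-1},{"tx":0,"ty":-0.05,"tz":0,"ax":0,"ay":0,"az":0,"jaw":-1},{"tx":0,"ty":-0.05,"tz":0,"ax":0,"ay":0,"az":0,"jaw":-1},{"tx":0,"ty":-0.05,"tz":0,"ax":0,"ay":0,"az":0,"jaw":-1},{"tx":0,"ty":-0.05,"tz":0,"ax":0,"ay":0,"az":0,"jaw":-1},{"tx":-0.01,"ty":-0.05,"tz":0,"ax":0,"ay":0,"az":0,"jaw":-1},{"tx":-0.02,"ty":-0.05,"tz":0,"ax":0,"ay":0,"az":0,"jaw":-1},{"tx":-0.02,"ty":-0.04,"tz":0,"ax":0,"ay":0,"az":0,"jaw":-1},{"tx":-0.009,"ty":-0.019,"tz":0,"ax":0,"ay":0,"az":0,"jaw":-1}]'
python3 -m handwheel '[{"tx":0,"ty":0,"tz":0.01,"ax":0,"ay":0,"az":0,"jaw":-1},{"tx":0,"ty":0,"tz":0.02,"ax":0,"ay":0,"az":0,"jaw":-1},{"tx":0,"ty":0,"tz":0.025,"ax":0,"ay":0,"az":0,"jaw":-1},{"tx":0,"ty":0,"tz":0.025,"ax":0,"ay":0,"az":0,"jaw":-1},{"tx":0,"ty":0,"tz":0.02,"ax":0,"ay":0,"az":0,"jaw":-1},{"tx":0,"ty":0,"tz":0.015,"ax":0,"ay":0,"az":0,"jaw":-1},{"tx":0,"ty":0,"tz":0.008,"ax":0,"ay":0,"az":0,"jaw":-1},{"tx":0,"ty":0,"tz":0.004,"ax":0,"ay":0,"az":0,"jaw":-1},{"tx":0,"ty":0,"tz":0.001,"ax":0,"ay":0,"az":0,"jaw":-1},{"tx":0,"ty":0,"tz":0,"ax":0,"ay":0,"az":0,"jaw":-1}]'
```

```text
time: 53.2
ee_pos: [0.5003, -0.2179, 0.1956]
tcp_rot: [180.0, -0.0, 179.9]
wrist_force: [-0.6, 0.5, 0.2]
opening: 0.0314
grasp_force: 59.6
time: 54.45
ee_pos: [0.5003, -0.216, 0.0683]
tcp_rot: [-180.0, 0.0, -180.0]
wrist_force: [0.2, -0.7, 0.6]
opening: 0.0313
grasp_force: 59.6
```

```bash
python3 -m handwheel '[{"tx":0,"ty":0,"tz":0.001,"ax":0,"ay":0,"az":0,"jaw":-1},{"tx":0,"ty":0,"tz":0,"ax":0,"ay":0,"az":0,"jaw":-0.15},{"tx":0,"ty":0,"tz":0,"ax":0,"ay":0,"az":0,"jaw":-0.01},{"tx":0,"ty":0,"tz":0,"ax":0,"ay":0,"az":0,"jaw":-0.01},{"tx":0,"ty":0,"tz":-0.01,"ax":0,"ay":0,"az":0,"jaw":-0.01},{"tx":0,"ty":0,"tz":-0.025,"ax":0,"ay":0,"az":0,"jaw":-0.01},{"tx":0,"ty":0,"tz":-0.035,"ax":0,"ay":0,"az":0,"jaw":-0.01},{"tx":0,"ty":0,"tz":-0.04,"ax":0,"ay":0,"az":0,"jaw":-0.01},{"tx":0,"ty":0,"tz":-0.04,"ax":0,"ay":0,"az":0,"jaw":-0.01},{"tx":0,"ty":0,"tz":-0.03,"ax":0,"ay":0,"az":0,"jaw":-0.01}]' 40
python3 -m handwheel '[{"tx":0.005,"ty":0.02,"tz":0,"ax":0,"ay":0,"az":0,"jaw":-1},{"tx":0.01,"ty":0.03,"tz":0,"ax":0,"ay":0,"az":0,"jaw":-1},{"tx":0.01,"ty":0.03,"tz":0,"ax":0,"ay":0,"az":0,"jaw":-1},{"tx":0.01,"ty":0.03,"tz":0,"ax":0,"ay":0,"az":0,"jaw":-1},{"tx":0.01,"ty":0.03,"tz":0,"ax":0,"ay":0,"az":0,"jaw":-1},{"tx":0.01,"ty":0.03,"tz":0,"ax":0,"ay":0,"az":0,"jaw":-1},{"tx":0.01,"ty":0.03,"tz":0,"ax":0,"ay":0,"az":0,"jaw":-1},{"tx":0.01,"ty":0.03,"tz":0,"ax":0,"ay":0,"az":0,"jaw":-1},{"tx":0.005,"ty":0.02,"tz":0,"ax":0,"ay":0,"az":0,"jaw":-1},{"tx":0,"ty":0,"tz":0,"ax":0,"ay":0,"az":0,"jaw":-1}]'
python3 - <<'E'
from h import *
t=snap('top','t10');s=snap('scene','s10')
z=cv2.imread('pics/top0.png')
for p in [(.44,-.25),(.44,-.185),(.50,-.216)]:
    print(p,proj('top',(*p,.1)).round(1))
# changed region inside bay (edges of stamps)
K=cv2.absdiff(t,z).max(2)[225:330,395:495]
m=(K>35).astype('uint8'); n,l,st,c=cv2.connectedComponentsWithStats(m)
for i in range(1,n):
    if st[i,4]>25: print('blob',st[i][:5]+[395,225,0,0,0],c[i]+[395,225])
for y in range(225,330,5): print(''.join('%4d'%t[y,x].mean() for x in range(370,495,5)))
need(.511,-.053,.20,90)
E
```

```text
time: 55.7
ee_pos: [0.5002, -0.2159, 0.2496]
tcp_rot: [-179.9, 0.1, -180.0]
wrist_force: [0.2, 0.2, -0.9]
opening: 0.042
grasp_force: 0.0
time: 56.95
ee_pos: [0.419, 0.0353, 0.2464]
tcp_rot: [180.0, -0.0, -179.8]
wrist_force: [-0.1, -0.8, 0.6]
opening: -0.0
grasp_force: 0.0
(0.44, -0.25) [462.  301.6]
(0.44, -0.185) [425.7 301.2]
(0.5, -0.216) [442.8 267.7]
blob [414 258  40  24 677] [429.27621861 269.70605613]
blob [ 402  291   69   24 1308] [436.83944954 302.74235474]
 127  73  74  75  69  72  71  73  71  72  69  72  67  69  74  66  72  66  70  66  67  70  65  67  64
 154 157 155 157 149 150 146 151 150 143 144 141 140 145 148 122 125 126 125 103 102 105 107  84 109
 172  58  60  58  61  68 166  72  71  85  85  86  82 104 104 104 104 123 123 123 123 128 131 127 180
 172  78  74  76  76  54 179 168 167 164 165 162 164 164 165 162 164 163  75  74  76  76  61  58 172
 175  77  75  75  77  55 178 177 175 175 176 173 172 170 168 167 168 167  78  75  73  76  57  58 176
 172  71  69  43  39  54 180 183 180 186 182 191 187 188 188 187 187 186  86  85  85  82  56  62 176
 172  70  75  40  3
[... 938 characters left out ...]
 148 146  81  81  47 143 137 148 148  82  59  61 176
 193  62  63  43  43  57 177  81  84  45 138 139 149 147  84  81  51 141 142 150 151  83  58  55 174
 185  67  81  86  88  59 177  92  86  43 138 135 146 145  88  88  46 140 137 147 151  84  58  56 174
 173  65  61  83  84  57 176 181 184 181 179 181 179 182 179 181 180 170  80  78  76  85  62  59 176
 181  71  67 163 160 162 170 152 154 154 151 154 150 141 146 146 146 148 145 141 138 136 136 137 172
 182  73  64 193 188 187 185 194 193 191 189 190 189 193 192 196 194 101 180 185 187 190 186 190 190
t=57.0 pos [0.4196 0.0342 0.2464] rot [-180.    -0.  -179.9] shift mm [-91.3 -87.3  46.4] az 0.08 | F [-0.   0.2  0.5] open 0.0000 grip 0 q6 5
```

```bash
python3 -m handwheel '[{"tx":-0.01,"ty":-0.01,"tz":0,"ax":0,"ay":0,"az":0,"jaw":-1},{"tx":-0.02,"ty":-0.02,"tz":0,"ax":0,"ay":0,"az":0,"jaw":-1},{"tx":-0.03,"ty":-0.027,"tz":0,"ax":0,"ay":0,"az":0,"jaw":-1},{"tx":-0.02,"ty":-0.018,"tz":0,"ax":0,"ay":0,"az":0,"jaw":-1},{"tx":-0.0113,"ty":-0.009,"tz":0.005,"ax":0,"ay":0,"az":0,"jaw":-1},{"tx":0,"ty":0,"tz":0.02,"ax":0,"ay":0,"az":0,"jaw":-1},{"tx":0,"ty":0,"tz":0.02,"ax":0,"ay":0,"az":0,"jaw":-1},{"tx":0,"ty":0,"tz":0.015,"ax":0,"ay":0,"az":0,"jaw":-1},{"tx":0,"ty":0,"tz":0.005,"ax":0,"ay":0,"az":0,"jaw":-1},{"tx":0,"ty":0,"tz":0,"ax":0,"ay":0,"az":0,"jaw":-1}]'
python3 -m handwheel '[{"tx":0,"ty":0,"tz":0.005,"ax":0,"ay":0,"az":0,"jaw":-1},{"tx":0,"ty":0,"tz":0.005,"ax":0,"ay":0,"az":0,"jaw":-1},{"tx":0,"ty":0,"tz":0.005,"ax":0,"ay":0,"az":0,"jaw":-1},{"tx":-0.002,"ty":0,"tz":0.003,"ax":0,"ay":0,"az":0,"jaw":-1},{"tx":-0.002,"ty":0,"tz":0.003,"ax":0,"ay":0,"az":0,"jaw":-1},{"tx":-0.002,"ty":0,"tz":0.003,"ax":0,"ay":0,"az":0,"jaw":-1},{"tx":-0.002,"ty":0,"tz":0.003,"ax":0,"ay":0,"az":0,"jaw":-1},{"tx":-0.002,"ty":0,"tz":0.003,"ax":0,"ay":0,"az":0,"jaw":-1},{"tx":0,"ty":0,"tz":0,"ax":0,"ay":0,"az":0,"jaw":-1},{"tx":0,"ty":0,"tz":0,"ax":0,"ay":0,"az":0,"jaw":-1}]'
```

```text
time: 58.3
ee_pos: [0.5112, -0.0499, 0.1819]
tcp_rot: [180.0, 0.0, -180.0]
wrist_force: [0.3, -0.2, 0.8]
opening: -0.0003
grasp_force: 0.0
time: 59.55
ee_pos: [0.5216, -0.0499, 0.1521]
tcp_rot: [-180.0, 0.1, -180.0]
wrist_force: [3.3, 0.3, 5.1]
opening: 0.0002
grasp_force: 2.3
```

```bash
python3 -m handwheel '[{"tx":-0.001,"ty":0,"tz":0.003,"ax":0,"ay":0,"az":0,"jaw":-1},{"tx":-0.002,"ty":0,"tz":0.003,"ax":0,"ay":0,"az":0,"jaw":-1},{"tx":-0.002,"ty":0,"tz":0.003,"ax":0,"ay":0,"az":0,"jaw":-1},{"tx":-0.002,"ty":0,"tz":0.003,"ax":0,"ay":0,"az":0,"jaw":-1},{"tx":-0.002,"ty":0,"tz":0.003,"ax":0,"ay":0,"az":0,"jaw":-1},{"tx":-0.002,"ty":0,"tz":0.003,"ax":0,"ay":0,"az":0,"jaw":-1},{"tx":-0.002,"ty":0,"tz":0.003,"ax":0,"ay":0,"az":0,"jaw":-1},{"tx":-0.001,"ty":0,"tz":0.002,"ax":0,"ay":0,"az":0,"jaw":-1},{"tx":0,"ty":0,"tz":0,"ax":0,"ay":0,"az":0,"jaw":-1},{"tx":0,"ty":0,"tz":0,"ax":0,"ay":0,"az":0,"jaw":-1}]'
python3 - <<'E'
from h import *
s=snap('scene','s11')
m=(s.max(2)<40).astype('uint8')[200:250,270:330]
n,l,st,c=cv2.connectedComponentsWithStats(m)
for i in range(1,n):
    if st[i,4]>10: print(st[i],c[i]+[270,200])
print(proj('scene',(.511,-.055,.151)))
E
```

```text
time: 60.8
ee_pos: [0.5334, -0.0498, 0.1325]
tcp_rot: [-180.0, -0.0, -180.0]
wrist_force: [-21.8, 3.1, 33.7]
opening: 0.0005
grasp_force: 16.3
[  9   0  38  39 750] [298.49866667 214.45466667]
[11 26  4  6 16] [282.375  228.6875]
[303.78962926 221.02040945]
```

```bash
python3 -m handwheel '[{"tx":0.004,"ty":0,"tz":-0.005,"ax":0,"ay":0,"az":0,"jaw":-1},{"tx":0.005,"ty":0,"tz":-0.01,"ax":0,"ay":0,"az":0,"jaw":-1},{"tx":0.005,"ty":0,"tz":-0.015,"ax":0,"ay":0,"az":0,"jaw":-1},{"tx":0.01,"ty":0.01,"tz":-0.02,"ax":0,"ay":0,"az":0,"jaw":-1},{"tx":0.01,"ty":0.02,"tz":-0.02,"ax":0,"ay":0,"az":0,"jaw":-1},{"tx":0.01,"ty":0.02,"tz":-0.02,"ax":0,"ay":0,"az":0,"jaw":-1},{"tx":0.01,"ty":0.03,"tz":-0.02,"ax":0,"ay":0,"az":0,"jaw":-1},{"tx":0.01,"ty":0.03,"tz":-0.02,"ax":0,"ay":0,"az":0,"jaw":-1},{"tx":0,"ty":0.03,"tz":-0.02,"ax":0,"ay":0,"az":0,"jaw":-1},{"tx":0,"ty":0.02,"tz":-0.01,"ax":0,"ay":0,"az":0,"jaw":-1}]'
python3 - <<'E'
from h import *
s=snap('scene','s12');t=snap('top','t12')
def blobs(im,x0,y0,x1,y1):
    m=(im.max(2)<45).astype('uint8')[y0:y1,x0:x1]; n,l,st,c=cv2.connectedComponentsWithStats(m)
    for i in range(1,n):
        if st[i,4]>10: print(st[i]+[x0,y0,0,0,0],(c[i]+[x0,y0]).round(1))
print('scene');blobs(s,265,190,340,260);print('top');blobs(t,335,225,372,300)
for f,n in [('s12','scene'),('scene0','scene'),('t12','top'),('top0','top')]:
    pass
a=s[120:270,200:350];b=t[180:330,340:540]
cv2.imwrite('pics/m12.png',cv2.resize(np.hstack([a,b]),None,fx=2.28,fy=2.28,interpolation=cv2.INTER_CUBIC))
need(.64,-.15,.3,90)
E
```

```text
time: 62.1
ee_pos: [0.4708, 0.1112, 0.2905]
tcp_rot: [180.0, 0.1, -179.9]
wrist_force: [-0.2, 0.6, -1.2]
opening: -0.0001
grasp_force: 0.0
scene
[314 207   7   5  16] [316.5 208.9]
[297 213  10   6  18] [302.1 215.5]
[280 223   8   9  33] [283.  227.4]
[294 227  12  12  96] [299.8 232.1]
top
[348 246  15  11 144] [354.7 251.4]
t=62.2 pos [0.4711 0.1115 0.2902] rot [ 1.800e+02  1.000e-01 -1.799e+02] shift mm [-168.2 -262.    -9.7] az 0.15 | F [ 0.4 -0.1  0. ] open 0.0003 grip 0 q6 13
```

Run:
```python
from h import *
print(tri((354.7,251.4),(299.8,232.1)), tri((355.9,259.1),(305.1,221.6)))
# lid lip (clip metal) positions in top: bright gray clips
for f in ('top0','t12'):
    im=cv2.imread(f'pics/{f}.png')[185:240,360:540]; h=cv2.cvtColor(im,cv2.COLOR_BGR2HSV)
    m=((h[...,1]<25)&(h[...,2]>120)&(h[...,2]<175)).astype('uint8'); n,l,st,c=cv2.connectedComponentsWithStats(m)
    print(f,[(st[i].tolist(),(c[i]+[360,185]).round(1).tolist()) for i in range(1,n) if 30<st[i,4]<200])
```

```text
(array([ 0.52479047, -0.05542189,  0.11882306]), np.float64(0.0032595320720951483)) (array([ 0.5097249 , -0.05479426,  0.14860202]), np.float64(0.003473875715792924))
top0 [([47, 8, 12, 7, 84], [412.5, 196.0]), ([127, 8, 12, 8, 86], [492.5, 196.8])]
t12 []
```

```bash
python3 -m handwheel '[{"tx":-0.005,"ty":0,"tz":-0.015,"ax":0,"ay":0,"az":0,"jaw":-1},{"tx":-0.015,"ty":0,"tz":-0.02,"ax":0,"ay":0,"az":0,"jaw":-1},{"tx":-0.02,"ty":0,"tz":-0.005,"ax":0,"ay":0,"az":0,"jaw":-1},{"tx":-0.02,"ty":-0.01,"tz":0,"ax":0,"ay":0,"az":0,"jaw":-1},{"tx":-0.02,"ty":-0.02,"tz":0,"ax":0,"ay":0,"az":0,"jaw":-1},{"tx":-0.02,"ty":-0.02,"tz":0,"ax":0,"ay":0,"az":0,"jaw":-1},{"tx":-0.02,"ty":-0.02,"tz":0,"ax":0,"ay":0,"az":0,"jaw":-1},{"tx":-0.02,"ty":-0.02,"tz":0,"ax":0,"ay":0,"az":0,"jaw":-1},{"tx":-0.01,"ty":-0.02,"tz":0,"ax":0,"ay":0,"az":0,"jaw":-1},{"tx":0,"ty":-0.02,"tz":0,"ax":0,"ay":0,"az":0,"jaw":-1}]'
python3 -m handwheel '[{"tx":0,"ty":-0.02,"tz":0,"ax":0,"ay":0,"az":0,"jaw":-1},{"tx":0,"ty":-0.02,"tz":0,"ax":0,"ay":0,"az":0,"jaw":-1},{"tx":0,"ty":-0.02,"tz":0,"ax":0,"ay":0,"az":0,"jaw":-1},{"tx":0,"ty":-0.02,"tz":0,"ax":0,"ay":0,"az":0,"jaw":-1},{"tx":0,"ty":-0.02,"tz":0,"ax":0,"ay":0,"az":0,"jaw":-1},{"tx":0,"ty":-0.02,"tz":0,"ax":0,"ay":0,"az":0,"jaw":-1},{"tx":0,"ty":-0.02,"tz":0,"ax":0,"ay":0,"az":0,"jaw":-1},{"tx":0,"ty":-0.02,"tz":0,"ax":0,"ay":0,"az":0,"jaw":-1},{"tx":0,"ty":-0.01,"tz":0,"ax":0,"ay":0,"az":0,"jaw":-1},{"tx":0,"ty":0,"tz":0,"ax":0,"ay":0,"az":0,"jaw":-1}]'
python3 -c "
from h import *
need(.60,-.185,.25,90)"
```

```text
time: 63.45
ee_pos: [0.6213, -0.0212, 0.3281]
tcp_rot: [-180.0, -0.1, -180.0]
wrist_force: [-0.2, 0.3, -0.1]
opening: -0.0
grasp_force: 0.0
time: 64.7
ee_pos: [0.6213, -0.1905, 0.3285]
tcp_rot: [180.0, -0.0, 180.0]
wrist_force: [0.0, -0.4, -0.3]
opening: 0.0002
grasp_force: 0.0
t=64.7 pos [ 0.6213 -0.1905  0.3285] rot [180.  -0. 180.] shift mm [21.3  5.5 78.5] az -0.02 | F [ 0.  -0.4 -0.3] open 0.0002 grip 0 q6 -17
```

```bash
python3 -m handwheel '[{"tx":0,"ty":0.002,"tz":0.01,"ax":0,"ay":0,"az":0,"jaw":-1},{"tx":0,"ty":0.002,"tz":0.02,"ax":0,"ay":0,"az":0,"jaw":-1},{"tx":0,"ty":0,"tz":0.025,"ax":0,"ay":0,"az":0,"jaw":-1},{"tx":0,"ty":0,"tz":0.0185,"ax":0,"ay":0,"az":0,"jaw":-1},{"tx":0.005,"ty":0,"tz":0.005,"ax":0,"ay":0,"az":0,"jaw":-1},{"tx":0.008,"ty":0,"tz":0,"ax":0,"ay":0,"az":0,"jaw":-1},{"tx":0.008,"ty":0,"tz":0,"ax":0,"ay":0,"az":0,"jaw":-1},{"tx":0.008,"ty":0,"tz":0,"ax":0,"ay":0,"az":0,"jaw":-1},{"tx":0.006,"ty":0,"tz":0,"ax":0,"ay":0,"az":0,"jaw":-1},{"tx":0,"ty":0,"tz":0,"ax":0,"ay":0,"az":0,"jaw":-1}]'
python3 -m handwheel '[{"tx":0.004,"ty":0,"tz":0,"ax":0,"ay":0,"az":0,"jaw":-1},{"tx":0.006,"ty":0,"tz":0,"ax":0,"ay":0,"az":0,"jaw":-1},{"tx":0.006,"ty":0,"tz":0,"ax":0,"ay":0,"az":0,"jaw":-1},{"tx":0.006,"ty":0,"tz":0,"ax":0,"ay":0,"az":0,"jaw":-1},{"tx":0.004,"ty":0,"tz":0,"ax":0,"ay":0,"az":0,"jaw":-1},{"tx":0.004,"ty":0,"tz":0,"ax":0,"ay":0,"az":0,"jaw":-1},{"tx":0,"ty":0,"tz":0,"ax":0,"ay":0,"az":0,"jaw":-1},{"tx":0,"ty":0,"tz":0,"ax":0,"ay":0,"az":0,"jaw":-1},{"tx":0,"ty":0,"tz":0,"ax":0,"ay":0,"az":0,"jaw":-1},{"tx":0,"ty":0,"tz":0,"ax":0,"ay":0,"az":0,"jaw":-1}]'
```

```text
time: 65.95
ee_pos: [0.586, -0.1859, 0.2508]
tcp_rot: [-180.0, 0.0, -180.0]
wrist_force: [0.4, 0.0, -0.6]
opening: -0.0001
grasp_force: 0.0
time: 67.2
ee_pos: [0.5563, -0.1858, 0.2502]
tcp_rot: [180.0, -0.0, -180.0]
wrist_force: [0.4, 0.4, 0.4]
opening: -0.0
grasp_force: 0.0
```

```bash
python3 -m handwheel '[{"tx":0.005,"ty":0,"tz":0.001,"ax":0,"ay":0,"az":0,"jaw":-1},{"tx":0.006,"ty":0,"tz":0.002,"ax":0,"ay":0,"az":0,"jaw":-1},{"tx":0.006,"ty":0,"tz":0.002,"ax":0,"ay":0,"az":0,"jaw":-1},{"tx":0.006,"ty":0,"tz":0.0025,"ax":0,"ay":0,"az":0,"jaw":-1},{"tx":0.006,"ty":0,"tz":0.0025,"ax":0,"ay":0,"az":0,"jaw":-1},{"tx":0.006,"ty":0,"tz":0.0025,"ax":0,"ay":0,"az":0,"jaw":-1},{"tx":0.004,"ty":0,"tz":0.002,"ax":0,"ay":0,"az":0,"jaw":-1},{"tx":0,"ty":0,"tz":0,"ax":0,"ay":0,"az":0,"jaw":-1},{"tx":0,"ty":0,"tz":0,"ax":0,"ay":0,"az":0,"jaw":-1},{"tx":0,"ty":0,"tz":0,"ax":0,"ay":0,"az":0,"jaw":-1}]'
```

```text
time: 68.45
ee_pos: [0.5173, -0.1858, 0.2354]
tcp_rot: [180.0, -0.0, -180.0]
wrist_force: [0.4, 0.1, 0.4]
opening: 0.0001
grasp_force: 0.0
```

Run:
```python
from h import *
s=snap('scene','s13');t=snap('top','t13')
def blobs(im,x0,y0,x1,y1,th=45):
    m=(im.max(2)<th).astype('uint8')[y0:y1,x0:x1]; n,l,st,c=cv2.connectedComponentsWithStats(m)
    for i in range(1,n):
        if st[i,4]>10: print(st[i]+[x0,y0,0,0,0],(c[i]+[x0,y0]).round(1))
print('scene');blobs(s,265,190,340,260);print('top');blobs(t,335,225,372,300)
a=s[100:270,190:350];b=t[170:340,340:500]
cv2.imwrite('pics/m13.png',cv2.resize(np.hstack([a,b]),None,fx=2.5,fy=2.5,interpolation=cv2.INTER_CUBIC))
```

```text
scene
[312 207   8   4  15] [315.8 208.8]
[293 232  12  12  96] [298.4 237.5]
top
[347 245  14  10 137] [353.6 249.5]
```

View pics/m13.png

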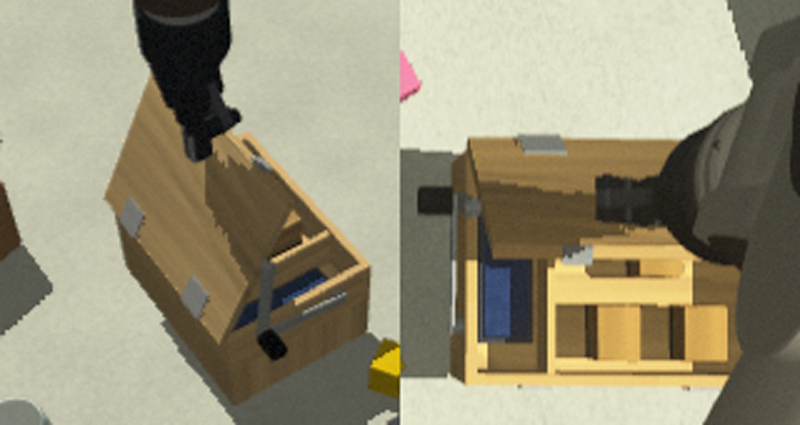

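```bash
python3 -m handwheel '[{"tx":0.0054,"ty":0,"tz":0.0028,"ax":0,"ay":0,"az":0,"jaw":-1},{"tx":0.0054,"ty":0,"tz":0.003,"ax":0,"ay":0,"az":0,"jaw":-1},{"tx":0.0054,"ty":0,"tz":0.003,"ax":0,"ay":0,"az":0,"jaw":-1},{"tx":0.0054,"ty":0,"tz":0.003,"ax":0,"ay":0,"az":0,"jaw":-1},{"tx":0.0093,"ty":0,"tz":0.008,"ax":0,"ay":0,"az":0,"jaw":-1},{"tx":0.0093,"ty":0,"tz":0.008,"ax":0,"ay":0,"az":0,"jaw":-1},{"tx":0.0077,"ty":0,"tz":0.0095,"ax":0,"ay":0,"az":0,"jaw":-1},{"tx":0.0077,"ty":0,"tz":0.0095,"ax":0,"ay":0,"az":0,"jaw":-1},{"tx":0,"ty":0,"tz":0,"ax":0,"ay":0,"az":0,"jaw":-1},{"tx":0,"ty":0,"tz":0,"ax":0,"ay":0,"az":0,"jaw":-1}]'
python3 -m handwheel '[{"tx":0.003,"ty":0,"tz":0.005,"ax":0,"ay":0,"az":0,"jaw":-1},{"tx":0.003,"ty":0,"tz":0.0055,"ax":0,"ay":0,"az":0,"jaw":-1},{"tx":0.003,"ty":0,"tz":0.0055,"ax":0,"ay":0,"az":0,"jaw":-1},{"tx":0.003,"ty":0,"tz":0.0055,"ax":0,"ay":0,"az":0,"jaw":-1},{"tx":0.002,"ty":0,"tz":0.006,"ax":0,"ay":0,"az":0,"jaw":-1},{"tx":0.002,"ty":0,"tz":0.006,"ax":0,"ay":0,"az":0,"jaw":-1},{"tx":0.002,"ty":0,"tz":0.006,"ax":0,"ay":0,"az":0,"jaw":-1},{"tx":0.002,"ty":0,"tz":0.006,"ax":0,"ay":0,"az":0,"jaw":-1},{"tx":0,"ty":0,"tz":0,"ax":0,"ay":0,"az":0,"jaw":-1},{"tx":0,"ty":0,"tz":0,"ax":0,"ay":0,"az":0,"jaw":-1}]'
```

```text
time: 69.8
ee_pos: [0.4617, -0.1859, 0.1889]
tcp_rot: [180.0, -0.0, -180.0]
wrist_force: [0.7, -0.6, -0.2]
opening: -0.0003
grasp_force: 0.0
time: 71.05
ee_pos: [0.4417, -0.1859, 0.1435]
tcp_rot: [180.0, -0.0, -180.0]
wrist_force: [0.4, 0.1, -0.3]
opening: 0.0002
grasp_force: 0.0
```

```bash
python3 -m handwheel '[{"tx":0.001,"ty":0,"tz":0.004,"ax":0,"ay":0,"az":0,"jaw":-1},{"tx":0.001,"ty":0,"tz":0.004,"ax":0,"ay":0,"az":0,"jaw":-1},{"tx":0,"ty":0,"tz":0.004,"ax":0,"ay":0,"az":0,"jaw":-1},{"tx":0,"ty":0,"tz":0.004,"ax":0,"ay":0,"az":0,"jaw":-1},{"tx":0,"ty":0,"tz":0.003,"ax":0,"ay":0,"az":0,"jaw":-1},{"tx":0,"ty":0,"tz":0.002,"ax":0,"ay":0,"az":0,"jaw":-1},{"tx":0,"ty":0,"tz":0.001,"ax":0,"ay":0,"az":0,"jaw":-1},{"tx":0,"ty":0,"tz":0,"ax":0,"ay":0,"az":0,"jaw":-1},{"tx":0,"ty":0,"tz":0,"ax":0,"ay":0,"az":0,"jaw":-1},{"tx":0,"ty":0,"tz":0,"ax":0,"ay":0,"az":0,"jaw":-1}]'
```

```text
time: 72.3
ee_pos: [0.4398, -0.1859, 0.1215]
tcp_rot: [-180.0, 0.0, -180.0]
wrist_force: [0.6, -1.1, 1.0]
opening: 0.0002
grasp_force: 0.0
```

```bash
python3 -m handwheel '[{"tx":0,"ty":0,"tz":0.001,"ax":0,"ay":0,"az":0,"jaw":-1},{"tx":0,"ty":0,"tz":0.001,"ax":0,"ay":0,"az":0,"jaw":-1},{"tx":0,"ty":0,"tz":0.0005,"ax":0,"ay":0,"az":0,"jaw":-1},{"tx":0,"ty":0,"tz":0,"ax":0,"ay":0,"az":0,"jaw":-1},{"tx":0,"ty":0,"tz":0,"ax":0,"ay":0,"az":0,"jaw":-1},{"tx":0,"ty":0,"tz":0,"ax":0,"ay":0,"az":0,"jaw":-1},{"tx":0,"ty":0,"tz":0,"ax":0,"ay":0,"az":0,"jaw":-1},{"tx":0,"ty":0,"tz":0,"ax":0,"ay":0,"az":0,"jaw":-1},{"tx":0,"ty":0,"tz":0,"ax":0,"ay":0,"az":0,"jaw":-1},{"tx":0,"ty":0,"tz":0,"ax":0,"ay":0,"az":0,"jaw":-1}]'
```

```text
time: 73.55
ee_pos: [0.4398, -0.186, 0.12]
tcp_rot: [-180.0, 0.1, -180.0]
wrist_force: [-3.0, 1.3, 8.8]
opening: -0.0001
grasp_force: 4.3
```

```bash
python3 -m handwheel '[{"tx":0,"ty":0,"tz":0.0005,"ax":0,"ay":0,"az":0,"jaw":-1},{"tx":0,"ty":0,"tz":0.0005,"ax":0,"ay":0,"az":0,"jaw":-1},{"tx":0,"ty":0,"tz":0.0005,"ax":0,"ay":0,"az":0,"jaw":-1},{"tx":0,"ty":0,"tz":0,"ax":0,"ay":0,"az":0,"jaw":-1},{"tx":0,"ty":0,"tz":0,"ax":0,"ay":0,"az":0,"jaw":-1},{"tx":0,"ty":0,"tz":0,"ax":0,"ay":0,"az":0,"jaw":-1},{"tx":0,"ty":0,"tz":0,"ax":0,"ay":0,"az":0,"jaw":-1},{"tx":0,"ty":0,"tz":0,"ax":0,"ay":0,"az":0,"jaw":-1},{"tx":0,"ty":0,"tz":0,"ax":0,"ay":0,"az":0,"jaw":-1},{"tx":0,"ty":0,"tz":0,"ax":0,"ay":0,"az":0,"jaw":-1}]'
python3 -m handwheel '[{"tx":0,"ty":0,"tz":-0.01,"ax":0,"ay":0,"az":0,"jaw":-1},{"tx":0,"ty":0,"tz":-0.02,"ax":0,"ay":0,"az":0,"jaw":-1},{"tx":0,"ty":0,"tz":-0.03,"ax":0,"ay":0,"az":0,"jaw":-1},{"tx":0,"ty":0,"tz":-0.03,"ax":0,"ay":0,"az":0,"jaw":-1},{"tx":0.01,"ty":0,"tz":-0.03,"ax":0,"ay":0,"az":0,"jaw":-1},{"tx":0.02,"ty":0,"tz":-0.03,"ax":0,"ay":0,"az":0,"jaw":-1},{"tx":0.03,"ty":-0.02,"tz":-0.01,"ax":0,"ay":0,"az":0,"jaw":-1},{"tx":0.03,"ty":-0.03,"tz":0,"ax":0,"ay":0,"az":0,"jaw":-1},{"tx":0.02,"ty":-0.04,"tz":0,"ax":0,"ay":0,"az":0,"jaw":-1},{"tx":0,"ty":-0.04,"tz":0,"ax":0,"ay":0,"az":0,"jaw":-1}]'
python3 - <<'E'
from h import *
s=snap('scene','s14');t=snap('top','t14')
print({p:proj('top',p).round(1) for p in [(.401,-.077,.12),(.401,-.299,.12),(.401,-.077,.2)]})
h=cv2.cvtColor(t,cv2.COLOR_BGR2HSV)
for n,im in (('top',t),('scene',s)):
    hs=cv2.cvtColor(im,cv2.COLOR_BGR2HSV)
    # lid wood region
    m=cv2.inRange(hs,(10,60,90),(28,255,255)); 
    p=proj(n,(.484,-.16,.12)).astype(int); m=cv2.morphologyEx(m,3,np.ones((9,9))); m=cv2.morphologyEx(m,2,np.ones((5,5)))
    N,l,st,c=cv2.connectedComponentsWithStats(m); i=l[p[1],p[0]]; print(n,p,i,st[i])
    m=cv2.inRange(hs,(0,110,60),(14,255,220)); N,l,st,c=cv2.connectedComponentsWithStats(m)
    print('rod-ish',[(st[j].tolist(),c[j].round(1).tolist()) for j in range(1,N) if 60<st[j,4]<2500])
print(proj('scene',rk(.1,-.038,.02)),proj('top',rk(.1,-.038,.02)))
for P in [(.401,-.077,.12),(.401,-.299,.12),(.567,-.077,.12),(.567,-.299,.12)]: print(proj('scene',P).round(1))
E
```

```text
time: 74.8
ee_pos: [0.4398, -0.186, 0.1199]
tcp_rot: [-179.9, 0.1, -180.0]
wrist_force: [-7.4, 2.8, 20.1]
opening: -0.0001
grasp_force: 9.8
time: 76.05
ee_pos: [0.3287, -0.3171, 0.2784]
tcp_rot: [-179.9, 0.1, 180.0]
wrist_force: [1.2, 0.2, 0.4]
opening: 0.0002
grasp_force: 0.0
{(0.401, -0.077, 0.12): array([366.2, 323.6]), (0.401, -0.299, 0.12): array([493.4, 324.7]), (0.401, -0.077, 0.2): array([371.8, 326.8])}
top [413 276] 6 [  366   229   128    97 11521]
rod-ish [([231, 233, 44, 21, 749], [252.7, 242.9])]
scene [289 195] 13 [ 235  151  102   83 4855]
rod-ish [([464, 0, 19, 9, 128], [473.2, 3.3]), ([522, 0, 17, 6, 63], [529.5, 2.6]), ([256, 3, 19, 14, 71], [264.7, 9.4]), ([504, 3, 20, 11, 154], [513.3, 8.4]), ([191, 4, 11, 18, 62], [195.4, 14.2]), ([445, 4, 19, 13, 158], [454.3, 10.7]), ([46, 9, 17, 23, 71], [55.4, 18.1]), ([186, 9, 39, 32, 208], [208.0, 26.1]), ([486, 10, 19, 13, 162], [495.3, 16.5]), ([528, 16, 15, 13, 135], [535.4, 22.4]), ([467, 20, 20, 11, 168], [476.5, 25.0]), ([32, 22, 15, 22, 66], [38.6, 34.1]), ([510, 26, 20, 12, 172], [519.1, 31.3]), ([490, 35, 20, 12, 182], [500.0, 40.4]), ([14, 39, 12, 19, 61], [19.1, 45.5]), ([515, 50, 18, 13, 158], [523.0, 56.0]), ([625, 55, 15, 12, 142], [633.1, 60.1]), ([1, 56, 18, 16, 69], [9.1, 63.8]), ([20, 65, 36, 25, 135], [36.8, 77.5]), ([607, 65, 23, 13, 222], [618.3, 70.8]), ([70, 71, 18, 17, 63], [78.8, 80.3]), ([588, 75, 23, 14, 232], [599.4, 81.3]), ([572, 86, 20, 14, 198], [581.9, 92.9]), ([1, 97, 20, 14, 74], [10.5, 103.8]), ([599, 141, 18, 24, 78], [607.5, 150.7]), ([324, 298, 30, 38, 530], [338.3, 315.1])]
[317.98077269 323.27381162] [257.74773517 218.53149618]
[336.9 202.3]
[287.6 148.6]
[278.8 233.8]
[232.4 175.2]
```

```bash
python3 - <<'E'
from h import *
for f,n in (('t14','top'),('s14','scene')):
    im=cv2.imread(f'pics/{f}.png'); hs=cv2.cvtColor(im,cv2.COLOR_BGR2HSV)
    x0,y0,x1,y1=(150,180,310,280) if n=='top' else (280,270,400,400)
    m=np.zeros(im.shape[:2],'uint8'); m[y0:y1,x0:x1]=cv2.inRange(hs,(0,110,60),(14,255,220))[y0:y1,x0:x1]
    cs,_=cv2.findContours(m,0,2); c=max(cs,key=cv2.contourArea); r=cv2.minAreaRect(c); b=cv2.boxPoints(r)
    print(n,cv2.contourArea(c),[(p.round(1).tolist(),inrk(plane(n,p,.037)).round(4).tolist()) for p in b])
    g=np.zeros_like(m); g[y0:y1,x0:x1]=(((hs[...,1]<40)&(hs[...,2]>95)&(hs[...,2]<190))[y0:y1,x0:x1])*255
    N,l,st,ce=cv2.connectedComponentsWithStats(g); print([(st[j].tolist(),inrk(plane(n,ce[j],.02)).round(3).tolist()) for j in range(1,N) if 30<st[j,4]<900])
E
python3 -c "
import cv2
a=cv2.imread('pics/t14.png')[195:275:2,165:305:2]
h=cv2.cvtColor(a,cv2.COLOR_BGR2HSV)
for r in h: print(''.join('R' if p[0]<14 and p[1]>110 else 'm' if p[1]>110 else 'w' if p[1]>60 else 'k' if p[2]<80 else 'g' if p[2]<165 else '.' for p in r))"
```

```text
top 691.0 [([230.5, 250.1999969482422], [0.0317, 0.0028]), ([232.0, 232.1999969482422], [0.0659, 0.0049]), ([274.3999938964844, 235.6999969482422], [0.0699, -0.0755]), ([272.8999938964844, 253.6999969482422], [0.0356, -0.0773])]
[([193, 237, 36, 9, 216], [0.045, 0.046]), ([173, 255, 5, 10, 40], [0.0, 0.108])]
scene 478.5 [([320.79998779296875, 306.0], [0.078, -0.0664]), ([335.0, 295.8999938964844], [0.0365, -0.0742]), ([356.3999938964844, 326.20001220703125], [0.031, 0.015]), ([342.20001220703125, 336.29998779296875], [0.071, 0.0214])]
[]
...........mmmmmmmmmmmmmmmmmmmmmmmmmmmmmmmmmmmmmmwww..................
...........mmmmmmmmmmmmmmmmmmmmmmmmmmmmmmmmmmmmmmmmmmmmmmwww..........
..........wmmmmmmmmmmmmmmmmmmmmmmmmmmmmmmmmmmmmmmmmmmmmmmmmmmmmwwww...
..........wmmmmmmmmmmmmmmmmmmmmmmmmmmmmmmmmmmmmmmmmmmmmmmmmmmmmmmmm...
..........mmmmmmmmmmmmmmmmmmmmmmmmmmmmmmmmmmmmmmmmmmmmmmmmmmmmmmmmm...
..........mmmmmmmmmmmmmmmmmmmmmmmmmmmmmmmmmmmmmmmmmmmmmmmmmmmmmmmmm...
..........mmmmmmmmmmmmmmmmmmmmmmmmmmmmmmmmmmmmmmmmmmmmmmmmmmmmmmmmm...
.........gmmmmmmmmmmmmmmmmmmmmmmmmmmmmmmmmmmmmmmmmmmmmmmmm
[... 1584 characters left out ...]
kkkkkkkkkkkkkkkkkkkkkkgkgwwmmmmmmmmmmmmmmmwwww...............
mmmmgggmmmmmmmmwwkkkkkkkkkgkkkkkkkkkkkkkgwwmmmmmmmmmmmmmmmwwww........
mmmmgggmmmmmmmmmmmmmgkwwkkkkkkkkkkkkkkkkkkkkkkkkgwwmmmmmmmmmmmmmm.....
mmmm.ggmmmmmmmmmmmmm.gmmmmmmwmwwgkkkgkkkkkkkkkkkkkkkkkkgwwmmmmmmmg....
mmmm.gwmmmmmmmmmmmmm.gmmmmmmmmmmmmmwgwwgkkkkkkkkkkkkkkkkkkkkkkkgw.....
kkkkgkgwwmmmmmmmmmmmggmmmmmmmmmmmmmwgmmmmmmwwwgkkkkkkkkkkkkkkkkkk.....
kkkkkkkkkkkkgwwmmmmwggmmmmmmmmmmmmmggmmmmmmmmmmmmmmkkkkkkkkkkkkkw.....
kkkkkkkkkkkkkkkkkkkkggwwmmmmmmmmmmmggmmmmmmmmmmmmmm.wmmmmwwwmgkkw.....
gkwgkkkkkkkkkkkkkkkkkkgkkkkkwwmmmmm.gmmmmmmmmmmmmmm.mmmmmmmmmmmmm.....
gwmmmmmwwwggkkkkkkkkkkkkkkkkkkkkkkkggwwmmmmmmmmmmmmgmmmmmmmmmmmmw.....
```

Run:
```python
from h import *
t=cv2.imread('pics/t10.png').mean(2).astype(int)
for r in (298,303): print(r,list(zip(range(408,484),t[r,408:484])))
for c in (428,463): print(c,list(zip(range(284,322),t[284:322,c])))
for p in [(.44,-.25),(.44,-.1855)]:
  print(proj('top',(p[0],p[1]-.016,.1)),proj('top',(p[0],p[1]+.016,.1)),proj('top',(p[0]+.02,p[1],.1)),proj('top',(p[0]-.02,p[1],.1)))
need(*rk(.051,-.036,.12),-90)
```

```text
298 [(408, np.int64(79)), (409, np.int64(79)), (410, np.int64(80)), (411, np.int64(78)), (412, np.int64(80)), (413, np.int64(77)), (414, np.int64(35)), (415, np.int64(46)), (416, np.int64(50)), (417, np.int64(44)), (418, np.int64(53)), (419, np.int64(125)), (420, np.int64(141)), (421, np.int64(138)), (422, np.int64(136)), (423, np.int64(136)), (424, np.int64(136)), (425, np.int64(138)), (426, np.int64(136)), (427, np.int64(139)), (428, np.int64(142)), (429, np.int64(145)), (430, np.int64(149)), (431, np.int64(153)), (432, np.int64(153)), (433, np.int64(151)), (434, np.int64(145)), (435, np.int64(147)), (436, np.int64(96)), (437, np.int64(79)), (438, np.int64(78)), (439, np.int64(83)), (440, np.int64(80)), (441, np.int64(79)), (442, np.int64(78)), (443, np.int64(79)), (444, np.int64(78)), (445, np.int64(74)), (446, np.int64(76)), (447, np.int64(63)), (448, np.int64(31)), (449, np.int64(50)), (450, np.int64(48)), (451, np.int64(49)), (452, np.int64(53)), (453, np.int64(62)), (454, np.int64(140)), (455, np.int64(140)), (456, np.int64(139)), (457, np.int64(139)), (458, np.int64(135)), (4
[... 3514 characters left out ...]
307, np.int64(142)), (308, np.int64(140)), (309, np.int64(144)), (310, np.int64(146)), (311, np.int64(142)), (312, np.int64(145)), (313, np.int64(143)), (314, np.int64(106)), (315, np.int64(80)), (316, np.int64(82)), (317, np.int64(80)), (318, np.int64(72)), (319, np.int64(64)), (320, np.int64(138)), (321, np.int64(173))]
[470.93852878 301.68606068] [453.07894107 301.51245622] [461.9005413  290.32343188] [462.12424344 312.91097026]
[434.91176708 301.33586186] [416.99593062 301.16171064] [425.90266845 289.95580103] [426.01219627 312.57776808]
t=76.2 pos [ 0.3293 -0.3186  0.2768] rot [-180.    -0.   179.9] shift mm [-215.   449.3  156.6] az -0.13 | F [-0.1  0.4 -1. ] open -0.0000 grip 0 q6 -44
```

```bash
python3 -m handwheel '[{"tx":-0.0108,"ty":0.0225,"tz":0,"ax":0,"ay":0,"az":0,"jaw":1},{"tx":-0.0216,"ty":0.045,"tz":0,"ax":0,"ay":0,"az":0,"jaw":1},{"tx":-0.024,"ty":0.05,"tz":0,"ax":0,"ay":0,"az":0,"jaw":1},{"tx":-0.024,"ty":0.05,"tz":0,"ax":0,"ay":0,"az":0,"jaw":1},{"tx":-0.024,"ty":0.05,"tz":0,"ax":0,"ay":0,"az":0,"jaw":1},{"tx":-0.024,"ty":0.05,"tz":0,"ax":0,"ay":0,"az":0,"jaw":1},{"tx":-0.024,"ty":0.05,"tz":0,"ax":0,"ay":0,"az":0,"jaw":1},{"tx":-0.024,"ty":0.05,"tz":0,"ax":0,"ay":0,"az":0,"jaw":1},{"tx":-0.024,"ty":0.05,"tz":0,"ax":0,"ay":0,"az":0,"jaw":1},{"tx":-0.0156,"ty":0.0325,"tz":0,"ax":0,"ay":0,"az":0,"jaw":1}]' 30
python3 -m handwheel '[{"tx":0,"ty":0,"tz":0.02,"ax":0,"ay":0,"az":4.2,"jaw":1},{"tx":0,"ty":0,"tz":0.04,"ax":0,"ay":0,"az":0,"jaw":1},{"tx":0,"ty":0,"tz":0.04,"ax":0,"ay":0,"az":0,"jaw":1},{"tx":0,"ty":0,"tz":0.04,"ax":0,"ay":0,"az":0,"jaw":1},{"tx":0,"ty":0,"tz":0.03,"ax":0,"ay":0,"az":0,"jaw":1},{"tx":0,"ty":0,"tz":0.02,"ax":0,"ay":0,"az":0,"jaw":1},{"tx":0,"ty":0,"tz":0.01,"ax":0,"ay":0,"az":0,"jaw":1},{"tx":0,"ty":0,"tz":0,"ax":0,"ay":0,"az":0,"jaw":1},{"tx":0,"ty":0,"tz":0,"ax":0,"ay":0,"az":0,"jaw":1},{"tx":0,"ty":0,"tz":0,"ax":0,"ay":0,"az":0,"jaw":1}]'
python3 -c "
from h import *
need(*rk(.051,-.035,.030),85.8)"
```

```text
time: 77.4
ee_pos: [0.5458, 0.137, 0.2771]
tcp_rot: [180.0, -0.0, -179.9]
wrist_force: [-0.4, -0.6, -0.4]
opening: 0.0854
grasp_force: 0.0
time: 78.65
ee_pos: [0.546, 0.1343, 0.0784]
tcp_rot: [180.0, 0.1, 175.8]
wrist_force: [-0.3, 0.9, 0.2]
opening: 0.0854
grasp_force: 0.0
t=78.7 pos [0.546  0.1343 0.0784] rot [1.800e+02 1.000e-01 1.758e+02] shift mm [ 0.4 -3.3 48.4] az 0.03 | F [-0.3  0.9  0.2] open 0.0854 grip 0 q6 18
```

```bash
python3 -m handwheel '[{"tx":0,"ty":-0.0033,"tz":0.01,"ax":0,"ay":0,"az":0,"jaw":1},{"tx":0,"ty":0,"tz":0.015,"ax":0,"ay":0,"az":0,"jaw":1},{"tx":0,"ty":0,"tz":0.015,"ax":0,"ay":0,"az":0,"jaw":1},{"tx":0,"ty":0,"tz":0.008,"ax":0,"ay":0,"az":0,"jaw":1},{"tx":0,"ty":0,"tz":0.001,"ax":0,"ay":0,"az":0,"jaw":1},{"tx":0,"ty":0,"tz":0.001,"ax":0,"ay":0,"az":0,"jaw":1},{"tx":0,"ty":0,"tz":0.001,"ax":0,"ay":0,"az":0,"jaw":1},{"tx":0,"ty":0,"tz":0.001,"ax":0,"ay":0,"az":0,"jaw":1},{"tx":0,"ty":0,"tz":0.001,"ax":0,"ay":0,"az":0,"jaw":1},{"tx":0,"ty":0,"tz":0,"ax":0,"ay":0,"az":0,"jaw":1}]'
python3 -m handwheel '[{"tx":0,"ty":0,"tz":0.0005,"ax":0,"ay":0,"az":0,"jaw":1},{"tx":0,"ty":0,"tz":0.0005,"ax":0,"ay":0,"az":0,"jaw":1},{"tx":0,"ty":0,"tz":0.0005,"ax":0,"ay":0,"az":0,"jaw":1},{"tx":0,"ty":0,"tz":0.0005,"ax":0,"ay":0,"az":0,"jaw":1},{"tx":0,"ty":0,"tz":0,"ax":0,"ay":0,"az":0,"jaw":1},{"tx":0,"ty":0,"tz":0,"ax":0,"ay":0,"az":0,"jaw":1},{"tx":0,"ty":0,"tz":0,"ax":0,"ay":0,"az":0,"jaw":1},{"tx":0,"ty":0,"tz":0,"ax":0,"ay":0,"az":0,"jaw":1},{"tx":0,"ty":0,"tz":0,"ax":0,"ay":0,"az":0,"jaw":1},{"tx":0,"ty":0,"tz":0,"ax":0,"ay":0,"az":0,"jaw":1}]'
```

```text
time: 79.9
ee_pos: [0.5453, 0.1309, 0.0245]
tcp_rot: [-180.0, -0.0, 175.8]
wrist_force: [0.4, -0.0, -0.2]
opening: 0.0854
grasp_force: 0.0
time: 81.15
ee_pos: [0.5453, 0.1309, 0.0225]
tcp_rot: [180.0, -0.0, 175.8]
wrist_force: [0.2, -0.1, 0.0]
opening: 0.0852
grasp_force: 0.0
```

```bash
python3 -m handwheel '[{"tx":0,"ty":0,"tz":0.0005,"ax":0,"ay":0,"az":0,"jaw":1},{"tx":0,"ty":0,"tz":0.0005,"ax":0,"ay":0,"az":0,"jaw":1},{"tx":0,"ty":0,"tz":0.0005,"ax":0,"ay":0,"az":0,"jaw":1},{"tx":0,"ty":0,"tz":0.0005,"ax":0,"ay":0,"az":0,"jaw":1},{"tx":0,"ty":0,"tz":0.0005,"ax":0,"ay":0,"az":0,"jaw":1},{"tx":0,"ty":0,"tz":0.0005,"ax":0,"ay":0,"az":0,"jaw":1},{"tx":0,"ty":0,"tz":0,"ax":0,"ay":0,"az":0,"jaw":1},{"tx":0,"ty":0,"tz":0,"ax":0,"ay":0,"az":0,"jaw":1},{"tx":0,"ty":0,"tz":0,"ax":0,"ay":0,"az":0,"jaw":1},{"tx":0,"ty":0,"tz":0,"ax":0,"ay":0,"az":0,"jaw":1}]'
python3 -m handwheel '[{"tx":0,"ty":0,"tz":0.0005,"ax":0,"ay":0,"az":0,"jaw":1},{"tx":0,"ty":0,"tz":0.0005,"ax":0,"ay":0,"az":0,"jaw":1},{"tx":0,"ty":0,"tz":0.0005,"ax":0,"ay":0,"az":0,"jaw":1},{"tx":0,"ty":0,"tz":0.0005,"ax":0,"ay":0,"az":0,"jaw":1},{"tx":0,"ty":0,"tz":0.0005,"ax":0,"ay":0,"az":0,"jaw":1},{"tx":0,"ty":0,"tz":0.0005,"ax":0,"ay":0,"az":0,"jaw":1},{"tx":0,"ty":0,"tz":0,"ax":0,"ay":0,"az":0,"jaw":1},{"tx":0,"ty":0,"tz":0,"ax":0,"ay":0,"az":0,"jaw":1},{"tx":0,"ty":0,"tz":0,"ax":0,"ay":0,"az":0,"jaw":1},{"tx":0,"ty":0,"tz":0,"ax":0,"ay":0,"az":0,"jaw":1}]'
```

```text
time: 82.4
ee_pos: [0.5453, 0.1309, 0.0195]
tcp_rot: [-180.0, -0.0, 175.8]
wrist_force: [-0.7, 1.2, 0.8]
opening: 0.0854
grasp_force: 0.0
time: 83.65
ee_pos: [0.5453, 0.1309, 0.0165]
tcp_rot: [180.0, 0.0, 175.8]
wrist_force: [0.2, 0.8, -0.0]
opening: 0.0852
grasp_force: 0.0
```

```bash
python3 -m handwheel '[{"tx":0,"ty":0,"tz":0,"ax":0,"ay":0,"az":0,"jaw":0.95},{"tx":0,"ty":0,"tz":0,"ax":0,"ay":0,"az":0,"jaw":0.9},{"tx":0,"ty":0,"tz":0,"ax":0,"ay":0,"az":0,"jaw":0.85},{"tx":0,"ty":0,"tz":0,"ax":0,"ay":0,"az":0,"jaw":0.8},{"tx":0,"ty":0,"tz":0,"ax":0,"ay":0,"az":0,"jaw":0.75},{"tx":0,"ty":0,"tz":0,"ax":0,"ay":0,"az":0,"jaw":0.75},{"tx":0,"ty":0,"tz":0,"ax":0,"ay":0,"az":0,"jaw":0.75},{"tx":0,"ty":0,"tz":0,"ax":0,"ay":0,"az":0,"jaw":0.75},{"tx":0,"ty":0,"tz":0,"ax":0,"ay":0,"az":0,"jaw":0.75},{"tx":0,"ty":0,"tz":0,"ax":0,"ay":0,"az":0,"jaw":0.75}]' 30
```

```text
time: 84.9
ee_pos: [0.5455, 0.131, 0.017]
tcp_rot: [180.0, 0.0, 175.8]
wrist_force: [-1.1, 0.3, 5.3]
opening: 0.079
grasp_force: 35.5
```

```bash
python3 -m handwheel '[{"tx":0,"ty":0,"tz":-0.002,"ax":0,"ay":0,"az":0,"jaw":0.75},{"tx":0,"ty":0,"tz":-0.002,"ax":0,"ay":0,"az":0,"jaw":0.75},{"tx":-0.004,"ty":0,"tz":-0.001,"ax":0,"ay":0,"az":0,"jaw":0.75},{"tx":-0.008,"ty":0,"tz":0,"ax":0,"ay":0,"az":0,"jaw":0.75},{"tx":-0.008,"ty":0,"tz":0,"ax":0,"ay":0,"az":0,"jaw":0.75},{"tx":-0.008,"ty":0,"tz":0,"ax":0,"ay":0,"az":0,"jaw":0.75},{"tx":-0.008,"ty":0,"tz":0,"ax":0,"ay":0,"az":0,"jaw":0.75},{"tx":-0.008,"ty":0,"tz":0,"ax":0,"ay":0,"az":0,"jaw":0.75},{"tx":-0.006,"ty":0,"tz":0,"ax":0,"ay":0,"az":0,"jaw":0.75},{"tx":0,"ty":0,"tz":0,"ax":0,"ay":0,"az":0,"jaw":0.75}]' 40
python3 - <<'E'
from h import *
s=snap('scene','s15'); im=s; hs=cv2.cvtColor(im,cv2.COLOR_BGR2HSV)
m=cv2.inRange(hs,(0,110,60),(14,255,220)); m[:270]=0; m[400:]=0; m[:,:280]=0; m[:,400:]=0
n,l,st,c=cv2.connectedComponentsWithStats(m); print([(st[i].tolist(),c[i].round(1).tolist()) for i in range(1,n) if st[i,4]>40])
print(proj('scene',rk(.1,-.035,.025)))
E
```

```text
time: 86.15
ee_pos: [0.5955, 0.1272, 0.0213]
tcp_rot: [-180.0, -0.0, 175.8]
wrist_force: [0.9, -0.8, -1.4]
opening: 0.0791
grasp_force: 48.8
[([305, 311, 21, 34, 237], [315.1, 326.6])]
[318.59424782 323.39738754]
```

```bash
python3 -m handwheel '[{"tx":0,"ty":0,"tz":0.0015,"ax":0,"ay":0,"az":0,"jaw":0.75},{"tx":0,"ty":0,"tz":0.0015,"ax":0,"ay":0,"az":0,"jaw":0.75},{"tx":0,"ty":0,"tz":0.001,"ax":0,"ay":0,"az":0,"jaw":0.75},{"tx":0,"ty":0,"tz":0.0005,"ax":0,"ay":0,"az":0,"jaw":0.75},{"tx":0,"ty":0,"tz":0,"ax":0,"ay":0,"az":0,"jaw":0.8},{"tx":0,"ty":0,"tz":0,"ax":0,"ay":0,"az":0,"jaw":0.88},{"tx":0,"ty":0,"tz":0,"ax":0,"ay":0,"az":0,"jaw":0.94},{"tx":0,"ty":0,"tz":0,"ax":0,"ay":0,"az":0,"jaw":1},{"tx":0,"ty":0,"tz":0,"ax":0,"ay":0,"az":0,"jaw":1},{"tx":0,"ty":0,"tz":0,"ax":0,"ay":0,"az":0,"jaw":1}]' 20
python3 -m handwheel '[{"tx":0,"ty":0,"tz":-0.005,"ax":0,"ay":0,"az":0,"jaw":1},{"tx":0,"ty":0,"tz":-0.01,"ax":0,"ay":0,"az":0,"jaw":1},{"tx":0,"ty":0,"tz":-0.03,"ax":0,"ay":0,"az":0,"jaw":1},{"tx":0,"ty":0,"tz":-0.04,"ax":0,"ay":0,"az":0,"jaw":1},{"tx":0,"ty":0,"tz":-0.05,"ax":0,"ay":0,"az":0,"jaw":1},{"tx":0,"ty":0,"tz":-0.05,"ax":0,"ay":0,"az":0,"jaw":1},{"tx":0.02,"ty":0.01,"tz":-0.03,"ax":0,"ay":0,"az":0,"jaw":1},{"tx":0.04,"ty":0.03,"tz":0,"ax":0,"ay":0,"az":0,"jaw":1},{"tx":0.04,"ty":0.04,"tz":0,"ax":0,"ay":0,"az":0,"jaw":1},{"tx":0.04,"ty":0.04,"tz":0,"ax":0,"ay":0,"az":0,"jaw":1}]'
python3 -m handwheel '[{"tx":0.04,"ty":0.04,"tz":0,"ax":0,"ay":0,"az":0,"jaw":1},{"tx":0.04,"ty":0.04,"tz":0,"ax":0,"ay":0,"az":0,"jaw":1},{"tx":0.03,"ty":0.04,"tz":0,"ax":0,"ay":0,"az":0,"jaw":1},{"tx":0.02,"ty":0.04,"tz":0,"ax":0,"ay":0,"az":0,"jaw":1},{"tx":0.01,"ty":0.04,"tz":0,"ax":0,"ay":0,"az":0,"jaw":1},{"tx":0,"ty":0.03,"tz":0,"ax":0,"ay":0,"az":0,"jaw":1},{"tx":0,"ty":0.02,"tz":0,"ax":0,"ay":0,"az":0,"jaw":1},{"tx":0,"ty":0,"tz":0,"ax":0,"ay":0,"az":0,"jaw":1},{"tx":0,"ty":0,"tz":0,"ax":0,"ay":0,"az":0,"jaw":1},{"tx":0,"ty":0,"tz":0,"ax":0,"ay":0,"az":0,"jaw":1}]'
python3 - <<'E'
from h import *
t=snap('top','t16');s=snap('scene','s16')
im=t; hs=cv2.cvtColor(im,cv2.COLOR_BGR2HSV); m=np.zeros(im.shape[:2],'uint8'); m[180:280,150:310]=cv2.inRange(hs,(0,110,60),(14,255,220))[180:280,150:310]
cs,_=cv2.findContours(m,0,2); c=max(cs,key=cv2.contourArea); print([inrk(plane('top',p,.037)).round(4).tolist() for p in cv2.boxPoints(cv2.minAreaRect(c))])
h=hs[190:270:2,165:305:2]
for r in h: print(''.join('R' if p[0]<14 and p[1]>110 else 'm' if p[1]>110 else 'w' if p[1]>60 else 'k' if p[2]<80 else 'g' if p[2]<165 else '.' for p in r))
# bystanders and lid unchanged?
z=cv2.imread('pics/top0.png'); d=cv2.absdiff(z,t).max(2)
for n,(x0,y0,x1,y1) in dict(g1=(205,98,255,150),tube=(290,95,345,160),g2=(360,103,410,155)).items(): print(n,(d[y0:y1,x0:x1]>40).mean().round(3))
hs=cv2.cvtColor(t,cv2.COLOR_BGR2HSV); m=cv2.inRange(hs,(10,60,90),(28,255,255)); m=cv2.morphologyEx(m,3,np.ones((9,9))); m=cv2.morphologyEx(m,2,np.ones((5,5)))
N,l,st,c=cv2.connectedComponentsWithStats(m); print('lid',st[l[276,413]])
E
```

```text
time: 87.45
ee_pos: [0.5952, 0.1273, 0.017]
tcp_rot: [180.0, 0.0, 175.8]
wrist_force: [1.0, 0.3, 0.3]
opening: 0.0853
grasp_force: 0.0
time: 88.7
ee_pos: [0.4631, 0.258, 0.233]
tcp_rot: [180.0, 0.1, 175.8]
wrist_force: [-0.0, 1.2, -0.7]
opening: 0.0856
grasp_force: 0.0
time: 89.95
ee_pos: [0.3429, 0.5159, 0.2326]
tcp_rot: [180.0, 0.0, 175.8]
wrist_force: [-0.3, -1.3, -0.4]
opening: 0.0855
grasp_force: 0.0
[[0.0796, 0.0035], [0.116, 0.0057], [0.1201, -0.0761], [0.0837, -0.078]]
...........mmmmmmmmmmmmmmmmmmmmwww....................................
...........mmmmmmmmmmmmmmmmmmmmmmmmmmmmww.............................
...........mmmmmmmmmmmmmmmmmmmmmmmmmmmmmmmmmmmwww.....................
...........mmmmmmmmmmmmmmmmmmmmmmmmmmmmmmmmmmmmmmmmmwwww..............
..........gmmmmmmmmmmmmmmmmmmmmmmmmmmmmmmmmmmmmmmmmmmmmmmmmmmww.......
..........wmmmmmmmmmmmmmmmmmmmmmmmmmmmmmmmmmmmmmmmmmmmmmmmmmmmmmmmm...
..........mmmmmmmmmmmmmmmmmmmmmmmmmmmmmmmmmmmmmmmmmmmmmmmmmmmmmmmmm...
..........mmmmmmmmmmmmmmmmmmmmmmmmmmmmmmmmmmmmmmmmmmmmmmmmmmmmmmmmm...
..........mmmmmmmmmmmmmmmmmmmmmmmmmmmmmmmmmmmmmmmm
[... 1580 characters left out ...]
..
kkkkkkkkkkkkkkkkkkkkkkgwwmmmmmmmmmmmmmmmwwww..........................
mmmwkkkkkkkkkkkkkkkkkkkkkkkkkgwwmmmmmmmmmmmmmmmwwww...................
mmmmwgkmmmwwwkkkkkkkkkkkkkkkkkkkkkkkkwwwmmmmmmmmmmmmmmmwww............
mmmmgggmmmmmmmmmmmmkkkkkkkkkkkkkkkkkkkkkkkkkgwwmmmmmmmmmmmmmmmwww.....
mmmmgggmmmmmmmmmmmmmggmmmwwwkkkkkkkkkkkkkkkkkkkkkkkggwmmmmmmmmmmmg....
mmmmgggmmmmmmmmmmmmm.gmmmmmmmmmmmmwkkkkkkkkkkkkkkkkkkkkkkkkgwwmmmg....
kkwkggwmmmmmmmmmmmmmggmmmmmmmmmmmmmwgmmwmwkkkkkkkkkkkkkkkkkkkkkkk.....
kkkkkkkkkkkwwmmmmmmwggmmmmmmmmmmmmmwgmmmmmmmmmmmwwkkkkkkkkkkkkkkg.....
kkkkkkkkkkkkkkkkgwwwgwmmmmmmmmmmmmmggmmmmmmmmmmmmmmgmmwwwkkkkkkkw.....
g1 0.0
tube 0.0
g2 0.0
lid [  366   229   128    97 11520]
```

Rod is flat in the middle of the mat, bystanders untouched, lid shut. Handing in.

```bash
python3 -c "
from workcell import workorder
print(workorder.job_done())"
```

```text
the job is handed in; nothing more can be done
None
```

I pushed the three stamps in the rack out with the rod and stood them in the big bay, then broke the stay and shut the lid; the rod had been knocked half off the mat, so I put it back flat in the middle, and the glasses and tube did not move; handed in at 90 s (no verdict returned).

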